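# Clear the parts tray and hang its cup on the rim

### The arm

A 6-joint arm with a two-finger parallel gripper is mounted at the origin on the work surface; the furniture and walls round the work are solid. World frame = base frame: x ahead of the robot, y to its left, z up, the work surface at z = 0. Lengths are in m, angles in rad, forces in N, time in s.
With the tool pointing down it reaches from about 0.375 to 0.75 m from the base axis. Payload 9 kg.
Tool frame: the origin (TCP) lies at the very end of the fingers, on their centre line; the grasp point (between the pads) lies 19 mm behind it; y points along the fingers, z is the direction in which the jaws open and shut, and the axes are right-handed (so a half turn about y gives the same grasp; the last joint's range is limited). The gripper opens to 85 mm and grips with 20 to 120 N. Pads are 22 mm wide; open, the fingers measure 114 mm over their backs; the gripper's body (76 mm by 85 mm) begins 54 mm behind the grasp point. The pads swing forward as they close: fully open they stand 13 mm farther back than shut.
Start: joints at [0.883, 0.104, 0.097, 1.564, 0, 1.353], TCP at [0.272, 0.535, 0.194] pointing down, gripper open.
Joint ranges: [-2.99, 2.99], [-0.84, 1.86], [-1.1, 1.16], [-1.84, 2.11], [-1.51, 1.56], [-3.14, 3.14]. Speed limits (rad/s): [2.22, 2.22, 2.57, 3.14, 3.14, 3.14].

### API

Orientations are given as a unit quaternion [w, x, y, z].
In Python, from plant import robot gives the robot as it stands.
- The arm moves only by the tool step_arm, never from a script. Its argument "moves" is a list of rows, each a list of 3 entries, a list of its own where there are three numbers: the finger opening in cm, from 0 to 8.54, then the shift along the world's x, y, z in cm, then the turn, a rotation vector about the world's x, y, z in rad. In form: [[hand, [tx, ty, tz], [wx, wy, wz]], ...]. A call has 1 to 10 rows; each row is the pose to reach, as a shift and turn from the pose commanded when the call began; what a row does not reach only later rows make up. A row lasts 1/8 s, in which the tool goes at most 62.5 mm and 10.7 degrees, less where a joint would pass 70% of its speed; a pose out of reach is approached as far as the arm can. A call with a gripper value outside its range is refused whole. The fingers move at their own pace and stop on an object; "newtons" is the grip in N (left out, the last holds). Time passes only in rows, so rows that repeat a pose let the fingers close. It gives the time, the measured TCP pose, the force and the opening at its end, in the units of the state.
- robot.get_state(): the state, without advancing time (a new reading comes with each control period).
- robot.grab_frame(name): name is "side" or "top" or "wrist"; returns a dict with "image" (384x512x3 uint8, blue, green, red), "vfov" (degrees; the focal length in pixels is half the picture's height over the tangent of half this angle, whatever the lens; pixels are square), "cx", "cy" (the principal point, pixels), "extrinsics" (4x4, takes a point from camera to world coordinates). Camera axes: x right, y up, looking along -z (the intrinsics and any distortion apply to the point x, -y, -z); pixel columns grow to the right and rows downward; lengths in m; the calibration is good to about 2 mm. A picture is of the moment at which its call begins. There is no depth.
- robot.finish_job(): hands the job in, once; it reports no verdict.
The state is a dict: "time": time; "qpos": joint angles; "joint_velocities": joint speeds; "joint_efforts": joint torques, N m; "eef_pos": TCP position; "orientation": TCP orientation; "contact_force": force on the tool from outside, world axes, zero at the start; "wrist_torque": the same for the moment, N m; "finger_gap": opening from 0.0 (shut) to 1.0 (fully open).
Only numpy, scipy, OpenCV 4.12 (cv2) and the standard library are available. Lean on these libraries where they do the work, as an engineer would, in place of code of your own. Each camera call takes 0.05 s, during which the arm holds its last target.

### The job

Get the parts tray ready for use: pick the one stray nut off the floor of the steel tray, put it in the little hang-on cup, and hang the cup, nut inside, by its hook over the rim of one of the tray's two long sides so that it hangs straight on the outside, clear of the bench. Use whichever stretch of rim has room, and do not knock or shift the wooden block, the bolt, the glass tumbler or the pipe offcut standing close by the tray and cup.

Things in the scene. Friction and masses are not known exactly. Their poses are not given: they have to be found in the camera images.
- tray: open dark sheet-steel parts tray, fixed to the bench. Origin: centre of its underside, on the bench; x along its long sides, z up. Outside 240 (x) x 170 (y) mm, walls 4 mm thick, floor 3 mm thick; a round bead 6 mm thick, centred over the wall, runs round the rim with its top 58 mm above the bench. The long sides' walls and bead are centred at y = +83 and -83 mm. A wire handle stands out 17 mm from each short end.
- nut_center (a point): rusty steel hexagon nut, 34 mm over corners, about 30 mm over flats, 14 mm high, loose, lying flat somewhere on the tray's floor, at least 40 mm (its centre) from the walls; the point is its centre, 7 mm above its underside, z up.
- cup_center (a point): open aluminium hang-on cup, loose, standing upright on the bench. It is 60 (its x) x 70 (its y) mm outside, 3 mm sheet, rim 46 mm high. The point lies on the middle line of the cup, 22 mm above its underside; z up, x points away from the back plate. Back plate centred at x = -30 mm. Cup weighs 0.11 to 0.23 kg.
- cup_grip (a point): middle of the upright grip tab above the cup's back plate, 78 mm above the cup's underside and 30 mm behind cup_center (x = -30 mm in its axes), same axes as cup_center. The tab, with wooden scales, is 10 mm thick (x), 34 mm wide (y) and reaches from 56 to 100 mm above the cup's underside; its front and back are free above the hook.
- cup_hook (a point): the cup's hook behind its back plate, 40 mm wide (y): flat arm 46 to 50 mm above the cup's underside, lip down to about 16 mm above it, 14 mm gap between plate and lip for the rim. The point is the middle of the gap's upper end, under the arm: 39 mm behind cup_center, 46 mm above the underside; same axes. Hung on the tray, the cup's underside is about 12 mm above the bench.
- block: bystander: loose softwood block, 71 (x) x 99 (y) x 42 mm high, beside one long side of the tray. Origin: centre of its underside.
- bolt: bystander: loose steel bolt standing on its head beside the other long side of the tray, head 30 mm across, 70 mm high. Origin: centre of its underside.
- tumbler: bystander: loose glass tumbler, 80 mm across, 91 mm high, standing beyond the tray's far short end. Origin: centre of its underside.
- pipe: bystander: loose upright offcut of grey pipe, 42 mm across, 85 mm high, standing in front of the cup (towards its +x). Origin: centre of its underside.
Not all that is in view belongs to the job. Leave any purple look-alike of the part that bears cup_center alone.

How it is judged:
At the end, for the whole second after the job is handed in: Nut in the cup, below its rim. Cup outside the tray, hooked on a long side: hook point within 9 mm of the wall line, 5 mm below to 7 mm above the bead's top, 15 mm or more from the corners; upright within 0.3 rad, square to the wall within 0.25 rad (((y of cup_hook in the frame of tray between 0.074 and 0.092 m and y of cup_center in the frame of tray above 0.105 m) or (y of cup_hook in the frame of tray between -0.092 and -0.074 m and y of cup_center in the frame of tray below -0.105 m)) and x of cup_hook in the frame of tray between -0.105 and 0.105 m and z of cup_hook in the frame of tray between 0.053 and 0.065 m and angle between cup_hook's own z axis and vertical below 0.3 rad and angle between the x axis of cup_hook and the y axis of tray, either way round below 0.25 rad and x of nut_center in the frame of cup_center between -0.03 and 0.03 m and y of nut_center in the frame of cup_center between -0.034 and 0.034 m and z of nut_center in the frame of cup_center between -0.022 and 0.018 m); the robot touches nothing.
It fails at once if the wooden block is shifted by more than 30 mm or tipped (distance of block from where it was at the start of the episode above 0.03 m or angle between block's own z axis and vertical above 0.4 rad).
It fails at once if the standing bolt is shifted by more than 30 mm or tipped (distance of bolt from where it was at the start of the episode above 0.03 m or angle between bolt's own z axis and vertical above 0.4 rad).
It fails at once if the tumbler is shifted by more than 30 mm or tipped (distance of tumbler from where it was at the start of the episode above 0.03 m or angle between tumbler's own z axis and vertical above 0.4 rad).
It fails at once if the pipe offcut is shifted by more than 30 mm or tipped (distance of pipe from where it was at the start of the episode above 0.03 m or angle between pipe's own z axis and vertical above 0.4 rad).
It also fails if it takes over 59 s, if anything falls off the work surface, if the arm or the gripper's body presses on something with over 40 N, if the wrist force passes 120 N, or if a joint passes its speed limit or range.

## Working session

There is one attempt and no reset: what is moved stays moved. The work goes in short steps, Python scripts to look and compute and a tool call to move; the robot and the scene stay as the last step left them, time stands still between calls to the robot, and variables do not carry over. Pictures are saved under pics/ and viewed, and the job is handed in when it is done.

Besides the shell and the picture viewer there is one more tool, called after "Emit:" by a JSON object that holds its "api" and its "payload". step_arm: Moves the arm, as the interface text tells. Its arguments: {"type":"object","properties":{"moves":{"type":"array"},"newtons":{"type":"number"}},"required":["moves"]}

```bash
ls; mkdir -p pics
python3 - <<'E'
from plant import robot
import cv2,json,numpy as np
s=robot.get_state();print(s)
d={}
for n in ["side","top","wrist"]:
    f=robot.grab_frame(n);cv2.imwrite(f"pics/{n}0.png",cv2.resize(f["image"],None,fx=1.5,fy=1.5))
    cv2.imwrite(f"pics/raw_{n}0.png",f["image"])
    d[n]={k:(np.array(v).tolist()) for k,v in f.items() if k!="image"};print(n,d[n])
json.dump(d,open("cal0.json","w"))
E
```

```text
pics
{'time': 0.0, 'qpos': array([ 8.83299728e-01,  1.04656950e-01,  9.64545151e-02,  1.56391130e+00,
       -9.33531130e-06,  1.35311917e+00]), 'joint_velocities': array([ 4.00670432e-04, -1.21680663e-04, -3.81662800e-04, -8.85596354e-05,
        2.09680823e-04, -6.72587676e-04]), 'joint_efforts': array([ 1.76918566e-03, -5.56932056e+01,  5.03646076e+01,  1.69242098e-02,
       -1.80877992e-04, -4.98789650e-07]), 'eef_pos': array([0.27136445, 0.53469107, 0.19333904]), 'orientation': array([-0.68726587,  0.68810652, -0.16478345,  0.16438202]), 'contact_force': array([-0.36525778,  0.65141661, -0.71675278]), 'wrist_torque': array([ 0.0044271 , -0.05613066,  0.02233548]), 'finger_gap': 1.0017468231541828}
side {'vfov': 46.42277585108547, 'cx': 258.75427183522896, 'cy': 190.7484349196287, 'extrinsics': [[-0.153792424527077, -0.8344193447095617, 0.5292374205709088, 1.186020075688855], [0.9880296396103989, -0.12332830208538602, 0.09266909493505021, 0.09699446505624683], [-0.012054932991473238, 0.5371540627038034, 0.8433980030278527, 1.0397576042969], [0.0, 0.0, 0.0, 1.0]]}
top {'vfov': 54.75797442439813, 'cx': 252.42690069877415, 'cy': 192.59368611139274, 'extrinsics': [[-0.008245897397467119, 0.9902206451777458, -0.13926621643413437, 0.4688828099310387], [-0.9999238334684528, -0.009444197269496777, -0.007945715807159947, -0.035579989204311026], [-0.009183269453945346, 0.13919008945217165, 0.9902230993874221, 1.123211508531959], [0.0, 0.0, 0.0, 1.0]]}
wrist {'vfov': 69.09800780716417, 'cx': 258.06418447194756, 'cy': 189.30165298832137, 'extrinsics': [[0.45244856456211785, -0.8597803412598645, -0.23678695320635781, 0.2114170316423169], [0.8917904657625093, 0.43613434506833654, 0.1204018198653965, 0.5653773414873708], [-0.00024819501479757705, -0.26563997785514876, 0.9640722693679922, 0.37260181740028864], [0.0, 0.0, 0.0, 1.0]]}
```

View pics/side0.png

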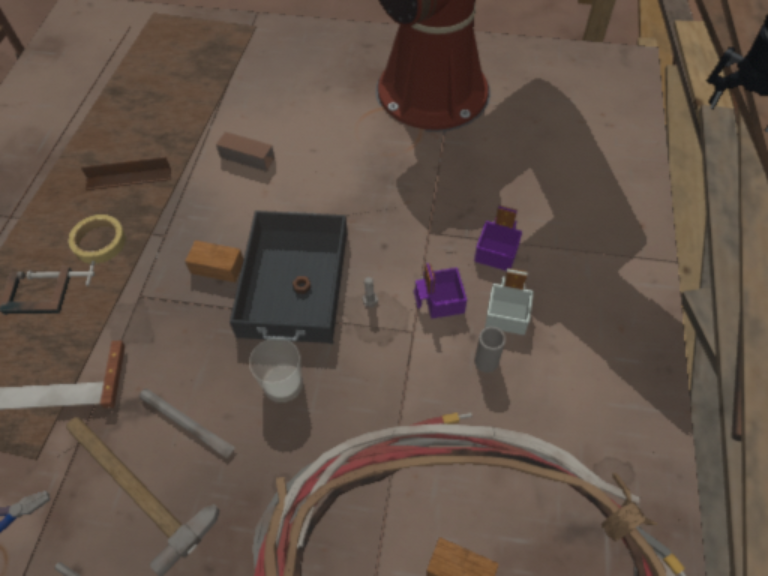

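View pics/top0.png

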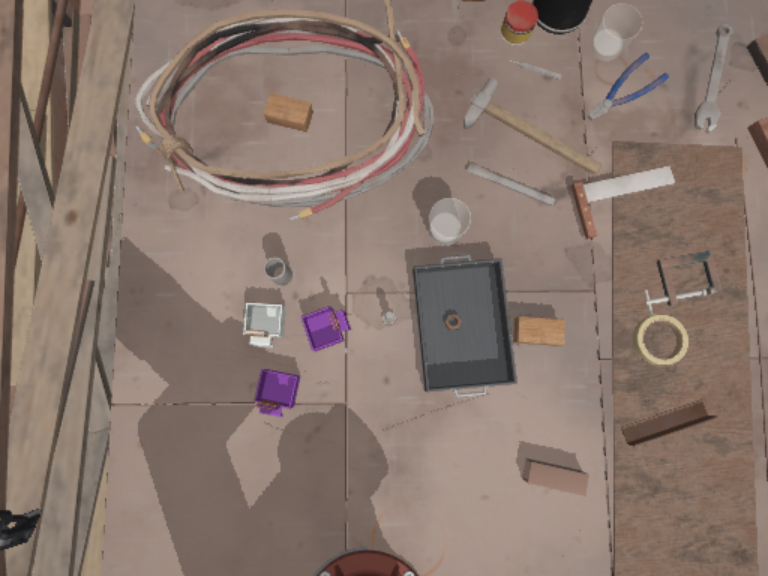

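View pics/wrist0.png

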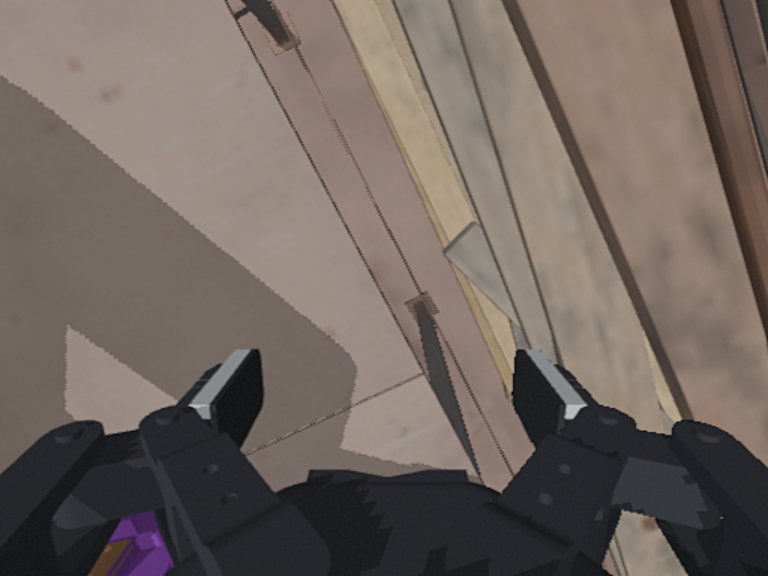

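The overview shows the tray at about (465,325) in the top view, with the nut at (453,321). The aluminium cup is at (263,320), with the pipe at (277,268) on its far side. The bolt is at (388,317), the block at (541,330) and the tumbler at (448,220). Two purple look-alikes stand nearby. I'll enlarge these next.

Run:
```python
import cv2
a=cv2.imread("pics/raw_top0.png")
def crop(a,x0,y0,x1,y1,s,n):
    c=cv2.resize(a[y0:y1,x0:x1],None,fx=s,fy=s,interpolation=cv2.INTER_CUBIC)
    for x in range((x0+9)//10*10,x1,10):
        cv2.putText(c,str(x),((x-x0)*s,8),0,.3,(0,255,255),1); cv2.line(c,((x-x0)*s,10),((x-x0)*s,14),(0,255,255),1)
    for y in range((y0+9)//10*10,y1,10):
        cv2.putText(c,str(y),(0,(y-y0)*s+3),0,.3,(0,255,255),1);cv2.line(c,(20,(y-y0)*s),(25,(y-y0)*s),(0,255,255),1)
    cv2.imwrite(n,c)
crop(a,265,130,385,270,4,"pics/t_tray.png")
crop(a,150,150,250,280,4,"pics/t_cup.png")
b=cv2.imread("pics/raw_side0.png")
crop(b,120,130,260,270,4,"pics/s_tray.png")
crop(b,240,130,370,255,4,"pics/s_cup.png")
```

```text
(no output)
```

View pics/t_tray.png

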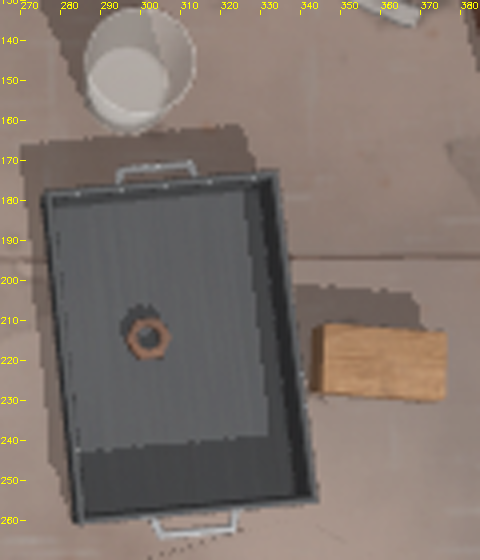

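View pics/t_cup.png

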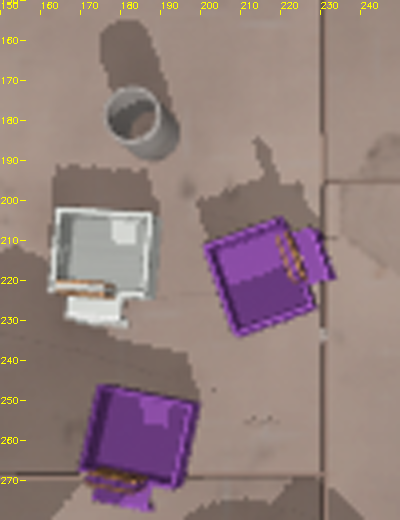

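View pics/s_tray.png

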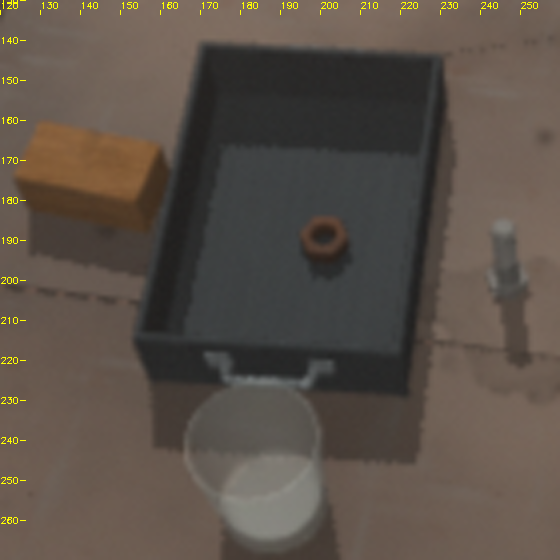

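View pics/s_cup.png

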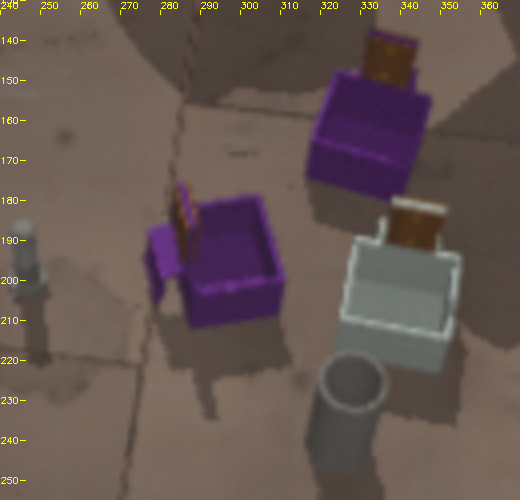

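```bash
cat > h.py <<'E'
import json,numpy as np
C=json.load(open("cal0.json"))
def ray(c,u,v):
    f=192/np.tan(np.radians(c["vfov"])/2);E=np.array(c["extrinsics"])
    d=E[:3,:3]@np.array([(u-c["cx"])/f,-(v-c["cy"])/f,-1.]);return E[:3,3],d
def atz(c,u,v,z):
    o,d=ray(c,u,v);return o+d*(z-o[2])/d[2]
def proj(c,p):
    f=192/np.tan(np.radians(c["vfov"])/2);E=np.array(c["extrinsics"])
    q=E[:3,:3].T@(np.array(p)-E[:3,3]);return np.array([c["cx"]+f*q[0]/-q[2],c["cy"]-f*q[1]/-q[2]])
E
python3 - <<'E'
from h import *
np.set_printoptions(precision=4,suppress=True)
def cr(cam,x0,y0,pts,z):
    return np.array([atz(C[cam],x0+x/4-.375,y0+y/4-.375,z)[:2] for x,y in pts])
def rep(n,P):
    e=[np.linalg.norm(P[i]-P[(i+1)%4]) for i in range(4)]
    an=[np.degrees(np.arctan2(*(P[(i+1)%4]-P[i])[::-1])) for i in range(4)]
    print(n,P.tolist(),"c",P.mean(0),"edges",np.array(e),"ang",np.array(an))
rep("trayT",cr("top",265,130,[(45,192),(277,172),(316,499),(74,522)],.056))
rep("trayS",cr("side",120,130,[(201,44),(441,58),(405,352),(137,337)],.056))
rep("cupT",cr("top",150,150,[(57,209),(156,213),(151,299),(50,291)],.046))
rep("cupS",cr("side",240,130,[(356,240),(461,253),(450,338),(343,318)],.046))
print("nutT",cr("top",265,130,[(149,339)],.017),"nutS",cr("side",120,130,[(324,237)],.017))
print("block top T"); P=cr("top",265,130,[(324,326),(446,333),(444,400),(322,392)],.042);rep("blk",P)
print("bolt S base",cr("side",120,130,[(507,280)],.0),"boltT",atz(C["top"],388/1.5,317/1.5,.05))
print("pipe T top",cr("top",150,150,[(134,115)],.085),"pipe S top",cr("side",240,130,[(352,381)],.085))
print("tumb T top",cr("top",265,130,[(141,63)],.091),"S",cr("side",120,130,[(253,443)],.091))
E
```

```text
trayT [[0.6624888435177618, -0.09589360529540027], [0.6756505058014061, -0.2655918621523273], [0.43969692088015244, -0.28402953473500225], [0.4250021871955504, -0.11237091836469337]] c [ 0.5507 -0.1895] edges [0.1702 0.2367 0.1723 0.2381] ang [ -85.5651 -175.5319   94.8928    3.9689]
trayS [[0.44005085982011793, -0.2842447096670408], [0.42794859059108026, -0.11464474157936723], [0.6617198077968135, -0.0929324868009919], [0.6760700297611432, -0.26299224577653957]] c [ 0.5514 -0.1887] edges [0.17   0.2348 0.1707 0.237 ] ang [  94.0816    5.3063  -85.1766 -174.8546]
cupT [[0.595393229012696, 0.23278668082057705], [0.5917708559112377, 0.16009611101375504], [0.5289876409412569, 0.16274292376395003], [0.5354350419618358, 0.23638274193215744]] c [0.5629 0.198 ] edges [0.0728 0.0628 0.0739 0.0601] ang [-92.8528 177.586   84.9963  -3.4323]
cupS [[0.5320984144565463, 0.1690725304132697], [0.5321815828879465, 0.23757172222217127], [0.597305865000895, 0.2332380866725744], [0.5925959561199822, 0.16507205147705825]] c [0.5635 0.2012] edges [0.0685 0.0653 0.0683 0.0606] ang [ 89.9304  -3.8071 -93.9526 176.2167]
nutT [[ 0.5574 -0.1738]] nutS [[ 0.5614 -0.1728]]
block top T
blk [[0.5637505529133037, -0.29839270006270796], [0.5578346724470287, -0.38683617492930994], [0.5092654797152024, -0.3827415788053271], [0.5157984354836397, -0.29487530818880064]] c [ 0.5367 -0.3407] edges [0.0886 0.0487 0.0881 0.0481] ang [-93.8267 175.1811  85.7478  -4.1953]
bolt S base [[ 0.5668 -0.0462]] boltT [ 0.5647 -0.0446  0.05  ]
pipe T top [[0.6577 0.1698]] pipe S top [[0.6589 0.171 ]]
tumb T top [[ 0.7491 -0.1641]] S [[ 0.7535 -0.1625]]
```

```bash
cat >> h.py <<'E'
from scipy.spatial.transform import Rotation as R
def st():
    from plant import robot
    s=robot.get_state();q=s["orientation"];r=R.from_quat([q[1],q[2],q[3],q[0]]).as_matrix()
    print("t",round(s["time"],2),"p",s["eef_pos"].round(4),"x",r[:,0].round(3),"y",r[:,1].round(3),"jaw z",r[:,2].round(3),"jawang",round(np.degrees(np.arctan2(r[1,2],r[0,2])),2),"F",s["contact_force"].round(1),"gap",round(s["finger_gap"],3),"q",s["qpos"].round(3))
    return s
E
python3 - <<'E'
from h import *;st()
import cv2
a=cv2.imread("pics/raw_top0.png")[204:226,291:313];b=cv2.imread("pics/raw_side0.png")[180:200,191:213]
cv2.imwrite("pics/nut.png",np.hstack([cv2.resize(a,(400,400),interpolation=cv2.INTER_CUBIC),cv2.resize(b,(400,400),interpolation=cv2.INTER_CUBIC)]))
E
```

```text
t 0.15 p [0.2714 0.5348 0.1935] x [ 0.892 -0.453 -0.   ] y [-0.001 -0.001 -1.   ] jaw z [ 0.453  0.892 -0.001] jawang 63.08 F [ 0.  -0.6 -0.6] gap 1.001 q [ 0.883  0.105  0.097  1.564 -0.     1.353]
```

View pics/nut.png

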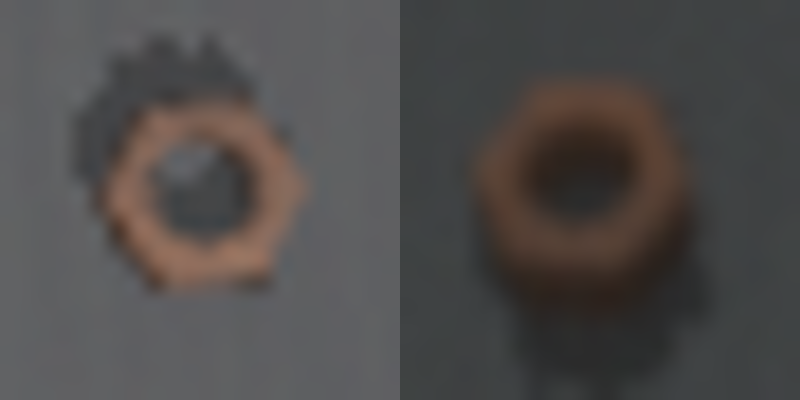

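Emit:
{"api": "step_arm", "payload": {"moves": [[8.5,[2.5,-6,0],[0,0,0]],[8.5,[28.8,-70.8,-2],[0,0,0]],[8.5,[28.8,-70.8,-2],[0,0,0]],[8.5,[28.8,-70.8,-2],[0,0,0]],[8.5,[28.8,-70.8,-2],[0,0,0]],[8.5,[28.8,-70.8,-2],[0,0,0]],[8.5,[28.8,-70.8,-2],[0,0,0]],[8.5,[28.8,-70.8,-2],[0,0,0]],[8.5,[28.8,-70.8,-2],[0,0,0]],[8.5,[28.8,-70.8,-2],[0,0,0]]]}}

```text
time: 1.4
eef_pos: [0.5075, -0.0458, 0.178]
orientation: [0.688, -0.688, 0.165, -0.165]
contact_force: [2.2, 0.4, -0.0]
finger_gap: 0.991
```

```bash
python3 -c "
from h import *;st()"
```

```text
t 1.4 p [ 0.5075 -0.0458  0.178 ] x [ 0.892 -0.453  0.   ] y [ 0.  0. -1.] jaw z [0.453 0.892 0.   ] jawang 63.07 F [ 2.2  0.4 -0. ] gap 0.991 q [-0.347 -0.176 -0.206  1.541  0.     0.123]
```

Emit:
{"api": "step_arm", "payload": {"moves": [[8.5,[0,0,0],[0,0,0]],[8.5,[0,0,0],[0,0,0]]]}}

```text
time: 1.65
eef_pos: [0.5068, -0.0435, 0.1778]
orientation: [0.688, -0.687, 0.165, -0.164]
contact_force: [-1.1, 0.2, 0.6]
finger_gap: 0.998
```

Emit:
{"api": "step_arm", "payload": {"moves": [[8.5,[5.2,-13,-5],[0,0,0]],[8.5,[5.2,-13,-5],[0,0,0]],[8.5,[5.2,-13,-5],[0,0,0]],[8.5,[5.2,-13,-5],[0,0,0]]]}}

```text
time: 2.15
eef_pos: [0.5589, -0.1731, 0.1272]
orientation: [0.688, -0.687, 0.165, -0.164]
contact_force: [0.5, 0.3, -0.1]
finger_gap: 0.992
```

```bash
cat >> h.py <<'E'
def grab(n,out):
    import cv2
    from plant import robot
    f=robot.grab_frame(n);cv2.imwrite(f"pics/raw_{out}.png",f["image"]);cv2.imwrite(f"pics/{out}.png",cv2.resize(f["image"],None,fx=1.5,fy=1.5))
    c={k:(np.array(v).tolist()) for k,v in f.items() if k!="image"};json.dump(c,open(f"cal_{out}.json","w"));return c
E
python3 - <<'E'
from h import *;s=st();c=grab("wrist","w1")
print("exp nut px*1.5",proj(c,[.559,-.173,.017])*1.5,"tcp",proj(c,s["eef_pos"])*1.5)
E
```

```text
t 2.15 p [ 0.5589 -0.1731  0.1272] x [ 0.892 -0.453 -0.002] y [-0.001  0.001 -1.   ] jaw z [0.453 0.892 0.   ] jawang 63.09 F [ 0.5  0.3 -0.1] gap 0.992 q [-0.524  0.058 -0.072  1.442  0.    -0.054]
exp nut px*1.5 [386.91293336 267.4800656 ] tcp [386.77195835 322.00422635]
```

View pics/w1.png

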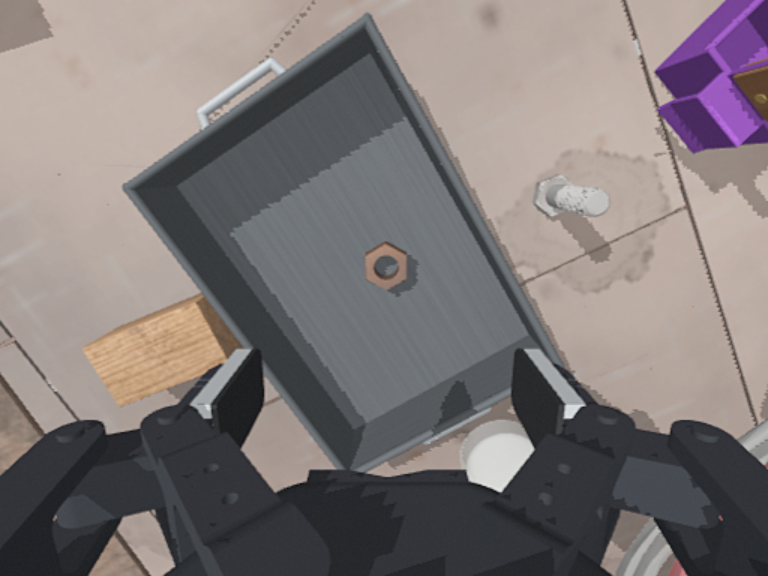

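Emit:
{"api": "step_arm", "payload": {"moves": [[6,[0,0,-5],[0,0,0]],[6,[0,0,-9],[0,0,0]],[6,[0,0,-11],[0,0,0]],[6,[0,0,-12],[0,0,0]],[6,[0,0,-12],[0,0,0]],[2,[0,0,-12],[0,0,0]],[2,[0,0,-12],[0,0,0]],[2,[0,0,-12],[0,0,0]],[2,[0,0,-12],[0,0,0]]], "newtons": 40}}

```text
time: 3.32
eef_pos: [0.5593, -0.1738, 0.0083]
orientation: [-0.688, 0.688, -0.164, 0.165]
contact_force: [-0.5, -0.2, 0.1]
finger_gap: 0.237
```

Run:
```python
from h import *;s=st()
import cv2
a=cv2.imread("pics/raw_w1.png")
def crop(a,x0,y0,x1,y1,s,n):
    c=cv2.resize(a[y0:y1,x0:x1],None,fx=s,fy=s,interpolation=cv2.INTER_CUBIC)
    for x in range((x0+9)//10*10,x1,10):
        cv2.putText(c,str(x),((x-x0)*s,8),0,.3,(0,255,255),1)
    for y in range((y0+9)//10*10,y1,10):
        cv2.putText(c,str(y),(0,(y-y0)*s+3),0,.3,(0,255,255),1)
    cv2.imwrite(n,c)
crop(a,70,0,270,150,4,"pics/w1a.png")
crop(a,210,180,390,325,4,"pics/w1b.png")
```

```text
t 3.33 p [ 0.5593 -0.1738  0.0083] x [ 0.892 -0.453  0.   ] y [ 0. -0. -1.] jaw z [0.453 0.892 0.   ] jawang 63.08 F [-0.5 -0.2  0.1] gap 0.237 q [-0.524  0.112 -0.234  1.225  0.    -0.055]
```

View pics/w1a.png

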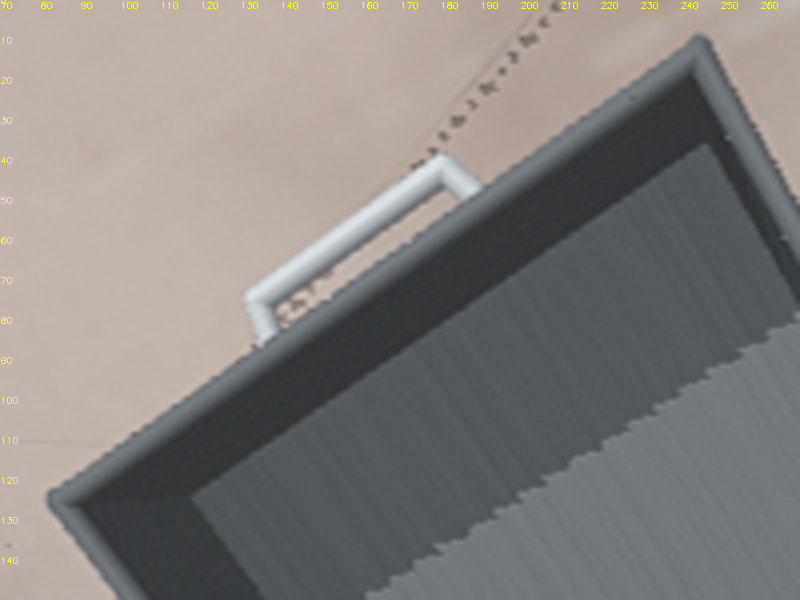

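View pics/w1b.png

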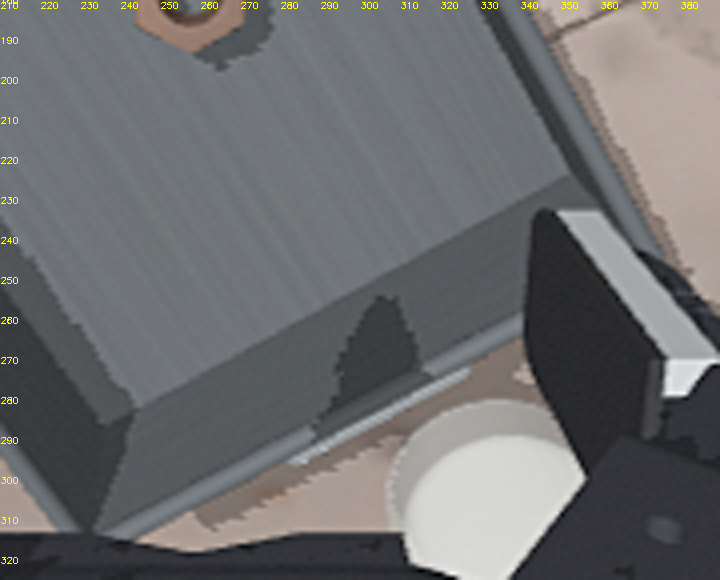

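Run:
```python
from h import *;s=st();c=grab("wrist","w2")
```

```text
t 3.33 p [ 0.5593 -0.1738  0.0083] x [ 0.892 -0.453  0.   ] y [ 0. -0. -1.] jaw z [0.453 0.892 0.   ] jawang 63.08 F [-0.5 -0.2  0.1] gap 0.237 q [-0.524  0.112 -0.234  1.225  0.    -0.055]
```

View pics/w2.png

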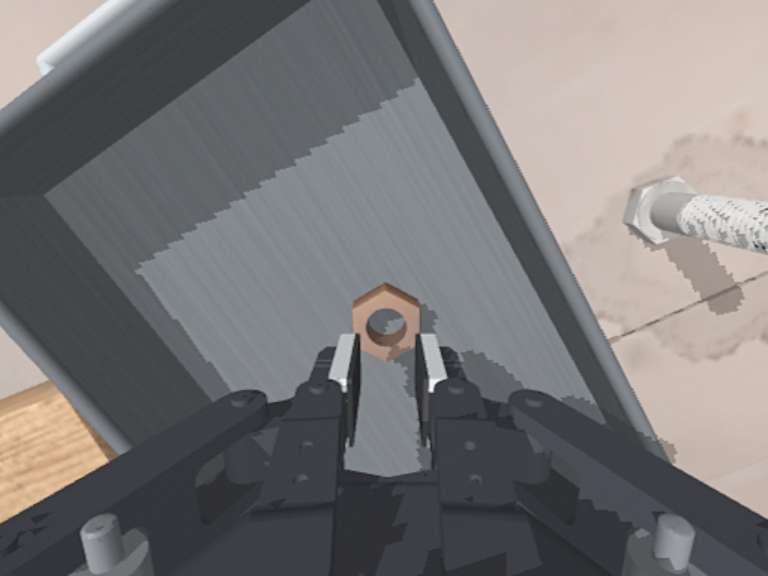

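Run:
```python
from h import *
for w in ("w1","w2"):
    c=json.load(open(f"cal_{w}.json"))
    p=np.array([.5589,-.1731,.1272]) if w=="w1" else np.array([.5593,-.1738,.0083])
    X=np.array([.892,-.453,0]);Z=np.array([.453,.892,0])
    for h in (0,.01,.02,.03,.04,.05):
        q=p+[0,0,h]; a=proj(c,q+.011*X)*1.5;b=proj(c,q-.011*X)*1.5;w_=(proj(c,q+.01*Z)-proj(c,q-.01*Z))[0]*1.5
        print(w,h,a.round(),b.round(),"px per 20mm",w_.round(1))
print(proj(c,[.5593,-.1738,.017])*1.5)
```

```text
w1 0 [387. 344.] [387. 299.] px per 20mm 43.9
w1 0.01 [387. 354.] [387. 306.] px per 20mm 46.2
w1 0.02 [387. 364.] [387. 314.] px per 20mm 48.8
w1 0.03 [387. 375.] [387. 323.] px per 20mm 51.8
w1 0.04 [387. 388.] [387. 333.] px per 20mm 55.0
w1 0.05 [387. 403.] [387. 344.] px per 20mm 58.8
w2 0 [387. 344.] [387. 299.] px per 20mm 43.9
w2 0.01 [387. 354.] [387. 306.] px per 20mm 46.2
w2 0.02 [387. 364.] [387. 314.] px per 20mm 48.8
w2 0.03 [387. 375.] [387. 323.] px per 20mm 51.7
w2 0.04 [387. 388.] [387. 333.] px per 20mm 55.0
w2 0.05 [387. 403.] [387. 344.] px per 20mm 58.7
[386.76618426 329.18700933]
```

Run:
```python
from h import *;s=st();c=grab("side","s2");c2=grab("top","t2")
import cv2
a=cv2.imread("pics/raw_s2.png")[90:240,130:280]
cv2.imwrite("pics/s2c.png",cv2.resize(a,None,fx=4,fy=4,interpolation=cv2.INTER_CUBIC))
for h in (0,.02,.04,.06): print(h,((proj(c,s["eef_pos"]+[0,0,h])-[130,90])*4).round())
```

```text
t 3.38 p [ 0.5592 -0.1737  0.0082] x [ 0.892 -0.453  0.   ] y [ 0.  0. -1.] jaw z [0.453 0.892 0.   ] jawang 63.08 F [-0.1 -0.7 -0.5] gap 0.236 q [-0.524  0.112 -0.234  1.225  0.    -0.055]
0 [283. 400.]
0.02 [280. 384.]
0.04 [276. 367.]
0.06 [272. 350.]
```

View pics/s2c.png

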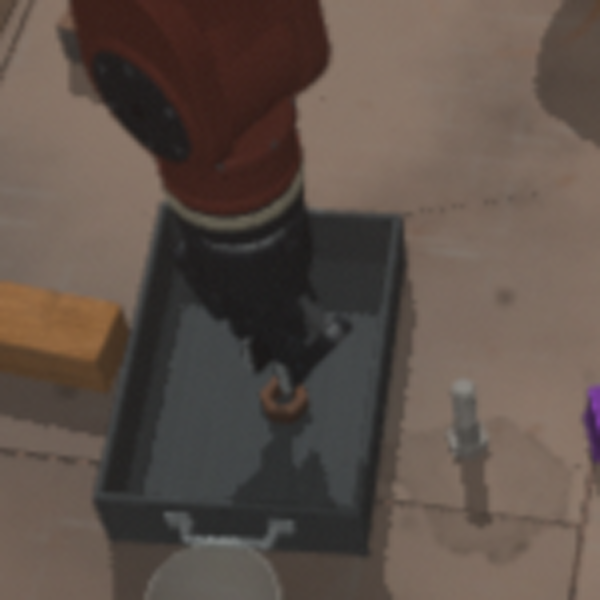

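Run:
```python
from h import *
import cv2
c=json.load(open("cal_s2.json"));p=np.array([.5592,-.1737,.0082])
a=cv2.imread("pics/raw_s2.png")
X=np.array([.892,-.453,0]);Z=np.array([.453,.892,0])
x0,y0,s=175,165,12
im=cv2.resize(a[y0:y0+40,x0:x0+50],None,fx=s,fy=s,interpolation=cv2.INTER_CUBIC);im=cv2.convertScaleAbs(im,alpha=1.7)
im0=im.copy()
for h,col in ((0,(0,0,255)),(.02,(0,255,0)),(.04,(255,255,0))):
  for sg in (1,-1):
    q=[proj(c,p+np.array([0,0,h])+sg*t*Z+u*X) for t,u in((.01,-.011),(.01,.011),(.02,.011),(.02,-.011))]
    q=((np.array(q)-[x0,y0]+.5)*s).astype(int);cv2.polylines(im,[q],True,col,1)
cv2.imwrite("pics/s2d.png",np.vstack([im0,im])[:, :]) if 0 else cv2.imwrite("pics/s2d.png",cv2.resize(np.hstack([im0,im]),(800,320)))
```

```text
(no output)
```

View pics/s2d.png

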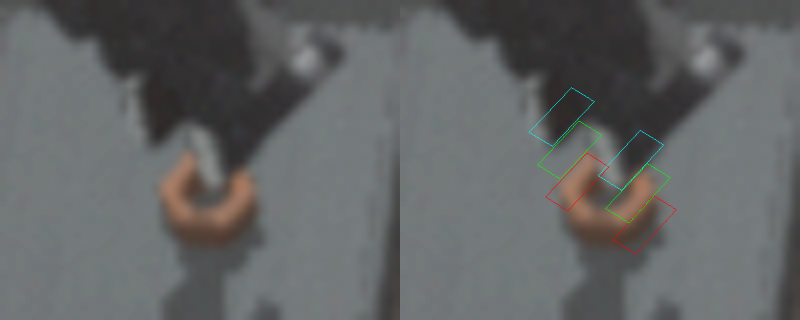

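The fingers closed above the nut. Both cameras put the real fingertips about 40 mm short of the stated TCP. I'll open, go lower in steps and check again.

Emit:
{"api": "step_arm", "payload": {"moves": [[5.5,[0,0,0],[0,0,0]],[5.5,[0,0,0],[0,0,0]],[5.5,[0,0,0],[0,0,0]],[5.5,[0,0,-1.2],[0,0,0]],[5.5,[0,0,-2.4],[0,0,0]],[5.5,[0,0,-2.4],[0,0,0]]]}}

```text
time: 4.22
eef_pos: [0.5578, -0.1729, -0.0178]
orientation: [0.688, -0.687, 0.166, -0.164]
contact_force: [-0.3, -0.4, 0.3]
finger_gap: 0.644
```

Run:
```python
from h import *;s=st();c=grab("side","s3");grab("wrist","w3")
import cv2
a=cv2.imread("pics/raw_s3.png")
p=s["eef_pos"]
X=np.array([.892,-.453,0]);Z=np.array([.453,.892,0])
x0,y0,k=165,155,8
im=cv2.resize(a[y0:y0+55,x0:x0+65],None,fx=k,fy=k,interpolation=cv2.INTER_CUBIC);im=cv2.convertScaleAbs(im,alpha=1.7)
im0=im.copy()
g=s["finger_gap"]*.0427
for h,col in ((0,(0,0,255)),(.02,(0,255,0)),(.04,(255,255,0))):
  for sg in (1,-1):
    q=[proj(c,p+np.array([0,0,h])+sg*t*Z+u*X) for t,u in((g,-.011),(g,.011),(g+.01,.011),(g+.01,-.011))]
    q=((np.array(q)-[x0,y0]+.5)*k).astype(int);cv2.polylines(im,[q],True,col,1)
cv2.imwrite("pics/s3d.png",cv2.resize(np.hstack([im0,im]),(800,338)))
```

```text
t 4.22 p [ 0.5578 -0.1729 -0.0178] x [ 0.892 -0.453 -0.003] y [-0.003  0.002 -1.   ] jaw z [0.453 0.892 0.   ] jawang 63.08 F [-0.3 -0.4  0.3] gap 0.644 q [-0.524  0.134 -0.259  1.18   0.    -0.055]
```

View pics/s3d.png

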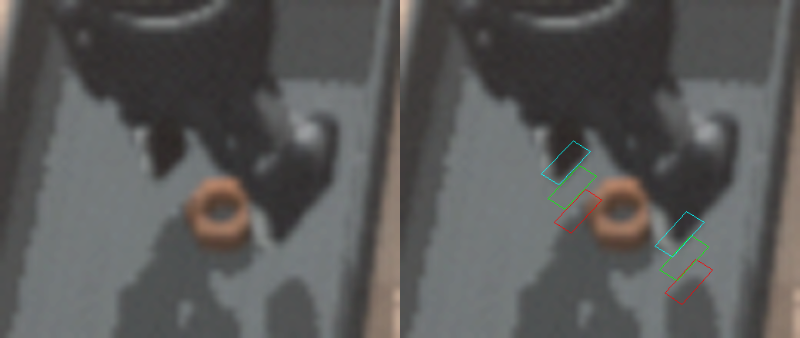

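View pics/w3.png

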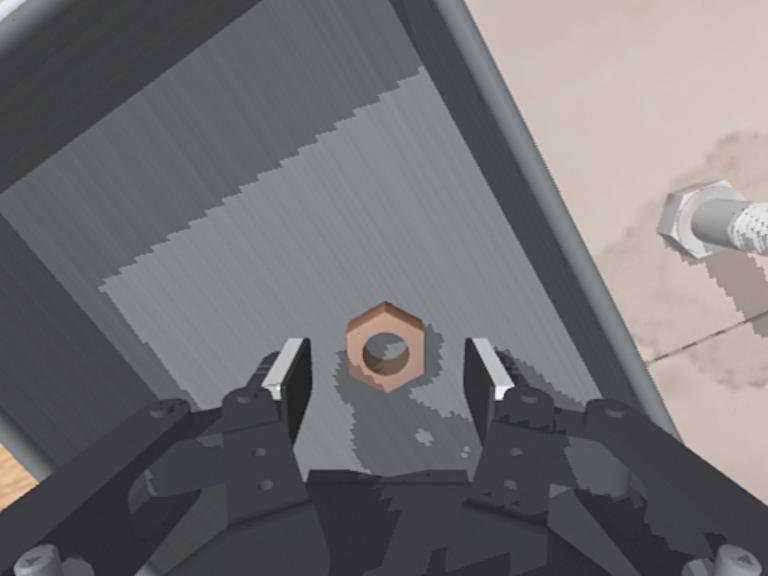

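Emit:
{"api": "step_arm", "payload": {"moves": [[5.5,[0,0,-0.7],[0,0,0]],[5.5,[0,0,-1.3],[0,0,0]],[5.5,[0,0,-1.3],[0,0,0]],[2,[0,0,-1.3],[0,0,0]],[2,[0,0,-1.3],[0,0,0]],[2,[0,0,-1.3],[0,0,0]],[2,[0,0,-1.3],[0,0,0]],[2,[0,0,-1.3],[0,0,0]]], "newtons": 50}}

```text
time: 5.32
eef_pos: [0.5595, -0.1739, -0.0284]
orientation: [-0.688, 0.688, -0.164, 0.165]
contact_force: [-0.6, -0.7, 5.3]
finger_gap: 0.326
```

Run:
```python
from h import *;s=st();grab("wrist","w4")
```

```text
t 5.33 p [ 0.5595 -0.1739 -0.0284] x [ 0.892 -0.453  0.001] y [ 0.001 -0.    -1.   ] jaw z [0.453 0.892 0.   ] jawang 63.08 F [-0.6 -0.7  5.3] gap 0.326 q [-0.524  0.144 -0.268  1.157  0.    -0.055]
```

View pics/w4.png

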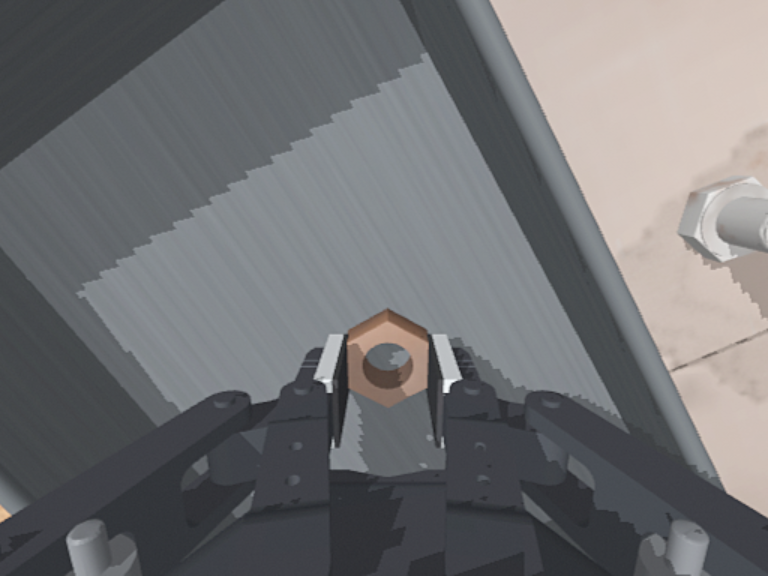

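Emit:
{"api": "step_arm", "payload": {"moves": [[2,[0,0,3],[0,0,0]],[2,[0,0,8],[0,0,0]],[2,[0,0,13],[0,0,0]],[2,[0,3,15],[0,0,0]],[2,[0.1,9,15],[0,0,0.1]],[2,[0.2,15,15],[0,0,0.2]],[2,[0.3,21,15],[0,0,0.3]],[2,[0.3,27,15],[0,0,0.4]],[2,[0.3,33,15],[0,0,0.4]],[2,[0.3,37.3,15],[0,0,0.4]]]}}

```text
time: 6.62
eef_pos: [0.5613, 0.2018, 0.1205]
orientation: [0.707, -0.707, 0.024, -0.024]
contact_force: [0.8, -1.4, -0.2]
finger_gap: 0.325
```

Emit:
{"api": "step_arm", "payload": {"moves": [[2,[0,0,0],[0,0,0]],[2,[0,0,0],[0,0,0]]]}}

```text
time: 6.88
eef_pos: [0.5619, 0.199, 0.1206]
orientation: [-0.707, 0.707, -0.025, 0.024]
contact_force: [0.2, 0.0, -0.1]
finger_gap: 0.329
```

Run:
```python
from h import *;s=st();c=grab("wrist","w5");grab("side","s5")
for p in ([.563,.1995,.046],[.563,.1995,.003],[.533,.2015,.1]): print((proj(c,p)*1.5).round())
```

```text
t 6.88 p [0.5619 0.199  0.1206] x [ 0.998 -0.069 -0.001] y [-0.001 -0.    -1.   ] jaw z [ 0.069  0.998 -0.   ] jawang 86.02 F [ 0.2  0.  -0.1] gap 0.329 q [ 0.121  0.092 -0.049  1.431 -0.     0.191]
[388. 282.]
[388. 266.]
[388. 251.]
```

View pics/w5.png

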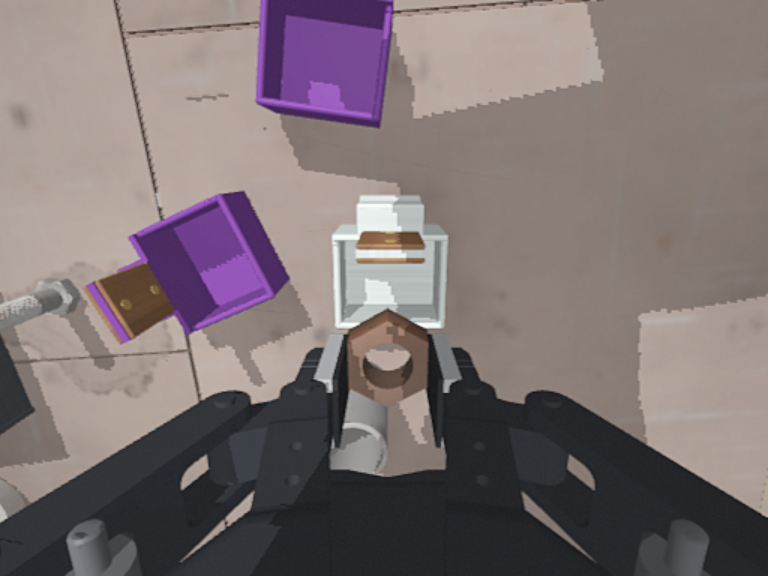

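View pics/s5.png

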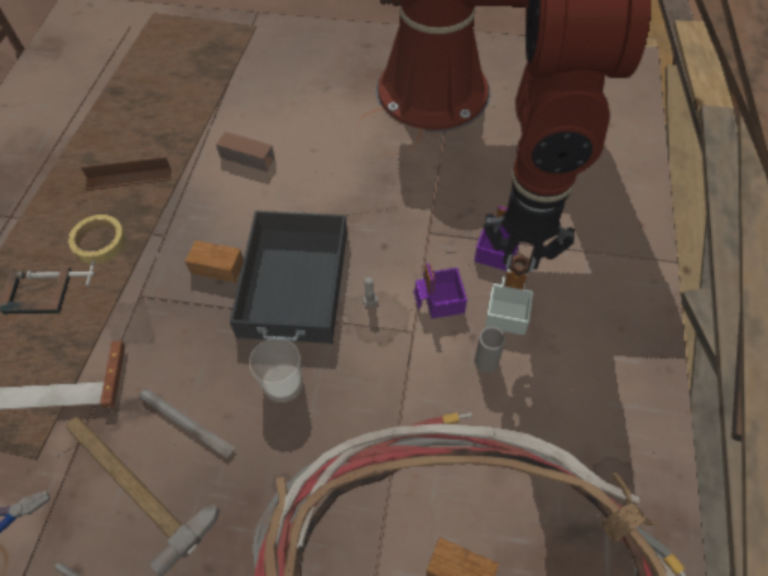

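Run:
```python
import cv2
a=cv2.imread("pics/raw_w5.png")
x0,y0=210,120
c=cv2.resize(a[y0:230,x0:310],None,fx=7,fy=7,interpolation=cv2.INTER_CUBIC)
cv2.imwrite("pics/w5c.png",c)
```

```text
(no output)
```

View pics/w5c.png

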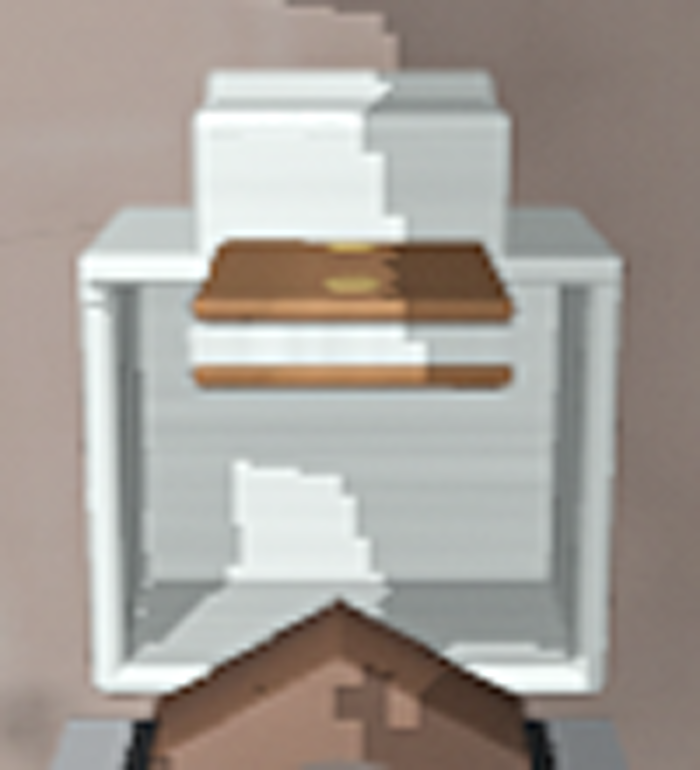

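Run:
```python
from h import *
c=json.load(open("cal_w5.json"))
def P(x,y,z): return atz(c,210+x/7-.43,120+y/7-.43,z).round(4)[:2]
r=np.array([P(80,258,.046),P(622,258,.046),P(605,690,.046),P(98,690,.046)]);print(r,r.mean(0))
t=np.array([P(193,305,.1),P(513,305,.1),P(512,386,.1),P(193,386,.1)]);print(t,t.mean(0),np.degrees(np.arctan2(*(t[1]-t[0])[::-1])),np.degrees(np.arctan2(*(r[1]-r[0])[::-1])),np.degrees(np.arctan2(*(r[2]-r[3])[::-1])))
c=json.load(open("cal_w1.json"))
def Q(x,y,x0,y0,z=.056): return atz(c,x0+x/4-.375,y0+y/4-.375,z)[:2]
a=Q(48,497,70,0);b=Q(703,35,70,0);e=Q(800,215,70,0)
print(a,b,e,"w",np.linalg.norm(a-b),np.degrees(np.arctan2(*(b-a)[::-1])))
f=Q(650,250,210,180);print(f,np.degrees(np.arctan2(*(f-b)[::-1])))
```

```text
[[0.531  0.1674]
 [0.5359 0.238 ]
 [0.596  0.2338]
 [0.5912 0.1636]] [0.563525 0.2007  ]
[[0.529  0.1863]
 [0.5313 0.2193]
 [0.5398 0.2188]
 [0.5375 0.1855]] [0.5344   0.202475] 86.01310512019845 86.02974756530817 86.08842818747131
[ 0.43758445 -0.28431615] [ 0.42349127 -0.11542464] [ 0.46134953 -0.11272573] w 0.16947849616479768 94.77000577578046
[ 0.65907047 -0.09796717] 4.238126624697016
```

Emit:
{"api": "step_arm", "payload": {"moves": [[2,[0.1,0.15,-4],[0,0,0]],[2,[0.1,0.15,-8],[0,0,0]],[2,[0.1,0.15,-10.2],[0,0,0]],[2,[0.1,0.15,-10.5],[0,0,0]],[2,[0.1,0.15,-10.5],[0,0,0]]]}}

```text
time: 7.6
eef_pos: [0.5638, 0.2003, 0.017]
orientation: [0.707, -0.707, 0.025, -0.025]
contact_force: [-0.7, 0.6, -0.3]
finger_gap: 0.33
```

Run:
```python
from h import *;s=st();grab("side","s6");grab("wrist","w6")
import cv2
a=cv2.imread("pics/raw_s6.png")[150:240,300:390];b=cv2.imread("pics/raw_w6.png")[180:330,170:345]
cv2.imwrite("pics/c6.png",np.hstack([cv2.resize(a,(400,400),interpolation=cv2.INTER_CUBIC),cv2.resize(b,(400,400),interpolation=cv2.INTER_CUBIC)]))
```

```text
t 7.6 p [0.5638 0.2003 0.017 ] x [ 0.997 -0.071  0.001] y [ 0.001  0.    -1.   ] jaw z [0.071 0.997 0.   ] jawang 85.95 F [-0.7  0.6 -0.3] gap 0.33 q [ 0.123  0.142 -0.185  1.243  0.     0.194]
```

View pics/c6.png

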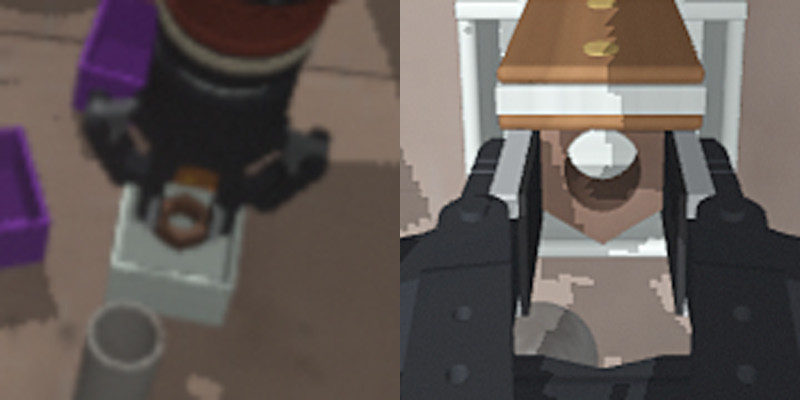

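Emit:
{"api": "step_arm", "payload": {"moves": [[2,[0,0,-0.5],[0,0,0]],[2,[0,0,-0.5],[0,0,0]],[4,[0,0,-0.5],[0,0,0]],[4,[0,0,-0.5],[0,0,0]],[4,[0,0,-0.5],[0,0,0]],[4,[0,0,5],[0,0,0]],[4,[0,0,11],[0,0,0]],[4,[0,0,14],[0,0,0]],[4,[0,0,14],[0,0,0]]]}}

```text
time: 8.82
eef_pos: [0.5649, 0.2011, 0.1594]
orientation: [0.707, -0.706, 0.023, -0.026]
contact_force: [-0.4, 0.9, -0.2]
finger_gap: 0.47
```

Run:
```python
from h import *;s=st();grab("side","s7");c=grab("wrist","w7")
import cv2
a=cv2.imread("pics/raw_s7.png")[150:240,300:390];b=cv2.imread("pics/raw_w7.png")[130:280,170:345]
cv2.imwrite("pics/c7.png",np.hstack([cv2.resize(a,(400,400),interpolation=cv2.INTER_CUBIC),cv2.resize(b,(400,400),interpolation=cv2.INTER_CUBIC)]))
```

```text
t 8.82 p [0.5649 0.2011 0.1594] x [ 0.998 -0.07   0.005] y [ 0.005  0.001 -1.   ] jaw z [0.07  0.998 0.001] jawang 86.01 F [-0.4  0.9 -0.2] gap 0.47 q [0.124 0.091 0.02  1.495 0.    0.194]
```

View pics/c7.png

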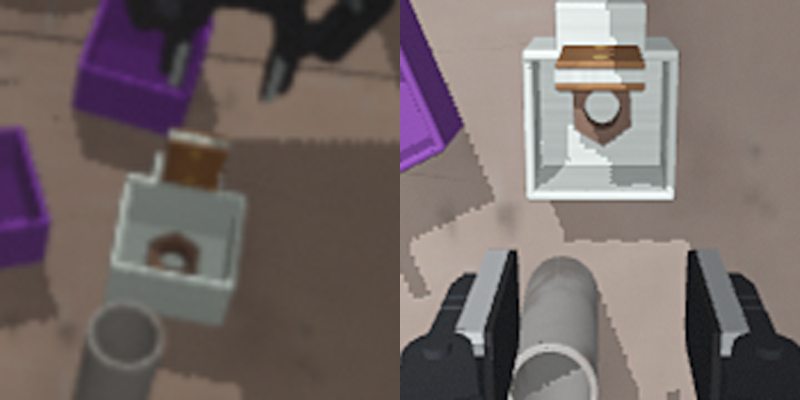

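Emit:
{"api": "step_arm", "payload": {"moves": [[5,[-1,0.1,0],[0,0,-0.18]],[5,[-2,0.2,0],[0,0,-0.36]],[5,[-3,0.2,0],[0,0,-0.54]],[5,[-3,0.2,0],[0,0,-0.72]],[5,[-3,0.2,0],[0,0,-0.9]],[5,[-3,0.2,0],[0,0,-1.08]],[5,[-3,0.2,0],[0,0,-1.26]],[5,[-3,0.2,-2],[0,0,-1.44]],[5,[-3,0.2,-4],[0,0,-1.57]],[5,[-3,0.2,-5],[0,0,-1.57]]]}}

```text
time: 10.18
eef_pos: [0.5315, 0.2026, 0.1032]
orientation: [0.482, -0.484, 0.517, -0.516]
contact_force: [-0.2, 0.4, -0.2]
finger_gap: 0.583
```

Emit:
{"api": "step_arm", "payload": {"moves": [[5,[0,0,0],[0,0,0]],[5,[0,0,0],[0,0,0]]]}}

```text
time: 10.42
eef_pos: [0.5334, 0.2029, 0.1066]
orientation: [-0.483, 0.483, -0.516, 0.517]
contact_force: [0.4, -0.2, -0.2]
finger_gap: 0.589
```

Run:
```python
from h import *;s=st();c=grab("wrist","w8")
for p in ([.5344,.2025,.1],[.5344,.2025,.078]): print((proj(c,p)*1.5).round())
```

```text
t 10.43 p [0.5334 0.2029 0.1066] x [-0.067 -0.998 -0.   ] y [ 0.001  0.    -1.   ] jaw z [ 0.998 -0.067  0.001] jawang -3.86 F [ 0.4 -0.2 -0.2] gap 0.589 q [ 0.134  0.015 -0.153  1.402 -0.     1.773]
[389. 318.]
[389. 303.]
```

View pics/w8.png

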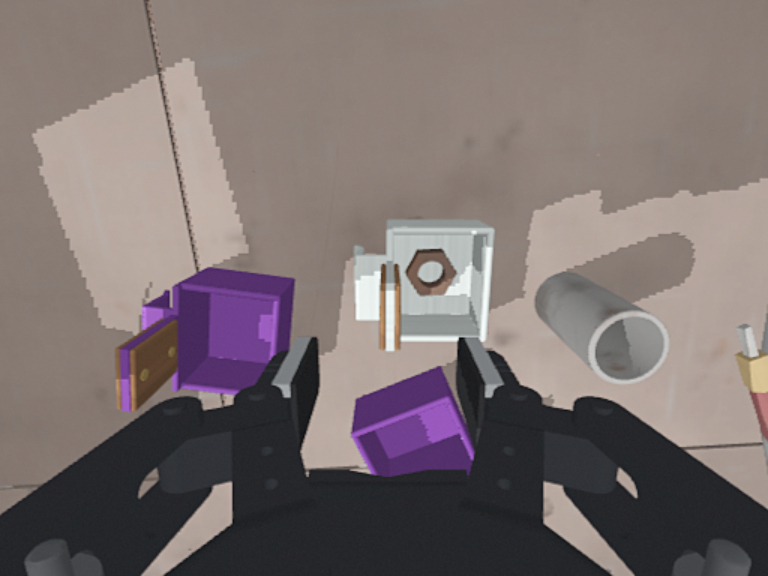

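Run:
```python
import cv2
a=cv2.imread("pics/raw_w8.png")
c=cv2.resize(a[140:240,225:335],None,fx=7,fy=7,interpolation=cv2.INTER_CUBIC)
cv2.imwrite("pics/w8c.png",c)
```

```text
(no output)
```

View pics/w8c.png

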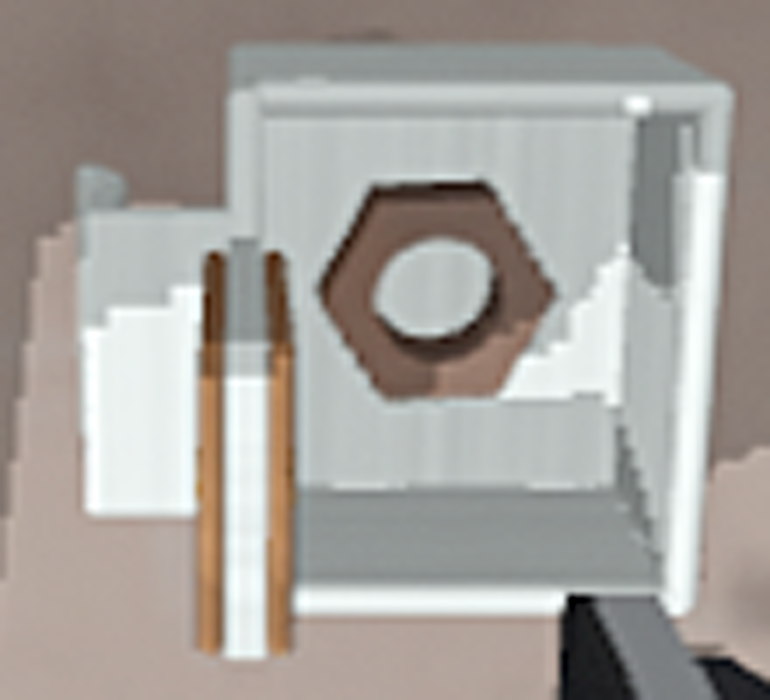

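Emit:
{"api": "step_arm", "payload": {"moves": [[5,[0.05,0,-3],[0,0,0]],[5,[0.05,0,-6],[0,0,0]],[5,[0.05,0,-7.6],[0,0,0]],[5,[0.05,0,-7.8],[0,0,0]],[5,[0.05,0,-7.8],[0,0,0]]]}}

```text
time: 11.1
eef_pos: [0.5344, 0.203, 0.0293]
orientation: [-0.483, 0.482, -0.517, 0.517]
contact_force: [0.1, -0.3, 0.5]
finger_gap: 0.585
```

Run:
```python
from h import *;s=st();grab("side","s9");grab("wrist","w9")
import cv2
a=cv2.imread("pics/raw_s9.png")[140:240,300:400];b=cv2.imread("pics/raw_w9.png")[130:300,170:345]
cv2.imwrite("pics/c9.png",np.hstack([cv2.resize(a,(400,400),interpolation=cv2.INTER_CUBIC),cv2.resize(b,(400,400),interpolation=cv2.INTER_CUBIC)]))
```

```text
t 11.1 p [0.5344 0.203  0.0293] x [-0.069 -0.998 -0.   ] y [ 0.001  0.    -1.   ] jaw z [ 0.998 -0.069  0.001] jawang -3.94 F [ 0.1 -0.3  0.5] gap 0.585 q [ 0.134  0.053 -0.257  1.26  -0.     1.774]
```

View pics/c9.png

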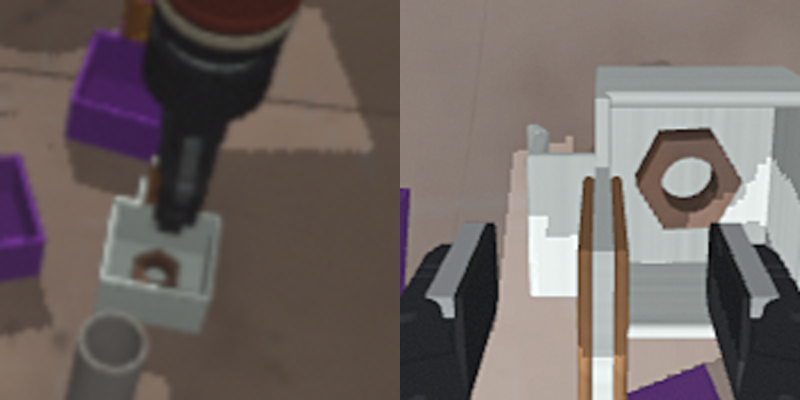

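Emit:
{"api": "step_arm", "payload": {"moves": [[0,[0,0,0],[0,0,0]],[0,[0,0,0],[0,0,0]],[0,[0,0,0],[0,0,0]],[0,[0,0,0],[0,0,0]],[0,[0,0,0],[0,0,0]],[0,[0,0,0],[0,0,0]],[0,[0,0,1],[0,0,0]],[0,[0,0,3],[0,0,0]],[0,[0,0,3],[0,0,0]]], "newtons": 80}}

```text
time: 12.32
eef_pos: [0.5351, 0.2031, 0.0605]
orientation: [-0.483, 0.482, -0.516, 0.518]
contact_force: [0.7, -0.3, -2.2]
finger_gap: 0.107
```

Run:
```python
from h import *;s=st();grab("side","s10");grab("wrist","w10")
import cv2
a=cv2.imread("pics/raw_s10.png")[140:240,300:400];b=cv2.imread("pics/raw_w10.png")[130:300,170:345]
cv2.imwrite("pics/c10.png",np.hstack([cv2.resize(a,(400,400),interpolation=cv2.INTER_CUBIC),cv2.resize(b,(400,400),interpolation=cv2.INTER_CUBIC)]))
```

```text
t 12.32 p [0.5351 0.2031 0.0605] x [-0.069 -0.998 -0.001] y [ 0.003  0.    -1.   ] jaw z [ 0.998 -0.069  0.003] jawang -3.95 F [ 0.7 -0.3 -2.2] gap 0.107 q [ 0.134  0.034 -0.219  1.315 -0.     1.774]
```

View pics/c10.png

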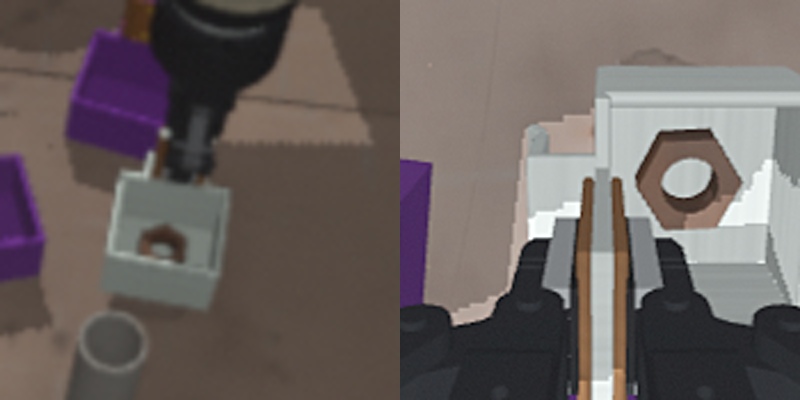

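Emit:
{"api": "step_arm", "payload": {"moves": [[0,[0,0,3],[0,0,0]],[0,[0,0,7],[0,0,0]],[0,[0,0,10],[0,0,0]],[0,[0,-1,11],[0,0,0.1]],[0,[-0.5,-3,11],[0,0,0.26]],[0,[-1,-6,11],[0,0,0.43]],[0,[-1.5,-10,11],[0,0,0.6]],[0,[-2,-14,11],[0,0,0.77]],[0,[-2.5,-17,11],[0,0,0.94]],[0,[-3,-19,11],[0,0,1.1]]]}}

```text
time: 13.68
eef_pos: [0.5031, 0.0115, 0.1675]
orientation: [-0.682, 0.682, -0.187, 0.187]
contact_force: [-0.1, -0.4, -2.9]
finger_gap: 0.102
```

Emit:
{"api": "step_arm", "payload": {"moves": [[0,[-0.5,-2,0],[0,0,0.16]],[0,[-1,-5,0],[0,0,0.32]],[0,[-1.5,-8,0],[0,0,0.48]],[0,[-2,-10.5,0],[0,0,0.62]],[0,[-2.1,-11.5,0],[0,0,0.62]],[0,[-2.1,-11.5,0],[0,0,0.62]],[0,[-2.1,-11.5,0],[0,0,0.62]]]}}

```text
time: 14.55
eef_pos: [0.4827, -0.1014, 0.168]
orientation: [0.707, -0.706, -0.028, 0.028]
contact_force: [0.1, 0.2, -1.8]
finger_gap: 0.107
```

Run:
```python
from h import *;s=st();grab("side","s11");grab("wrist","w11");grab("top","t11")
```

```text
t 14.55 p [ 0.4827 -0.1014  0.168 ] x [ 0.997  0.079 -0.   ] y [-0.  0. -1.] jaw z [-0.079  0.997  0.   ] jawang 94.54 F [ 0.1  0.2 -1.8] gap 0.107 q [-0.473 -0.227 -0.269  1.529  0.    -0.552]
```

View pics/s11.png

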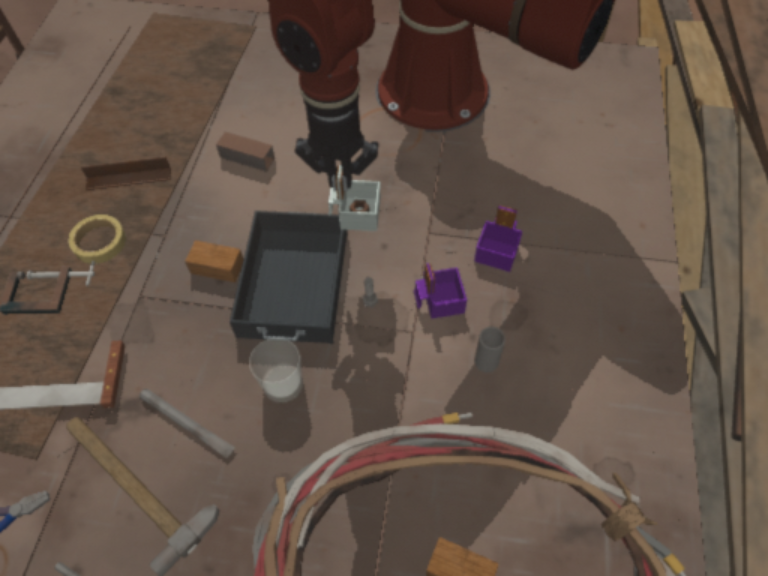

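View pics/w11.png

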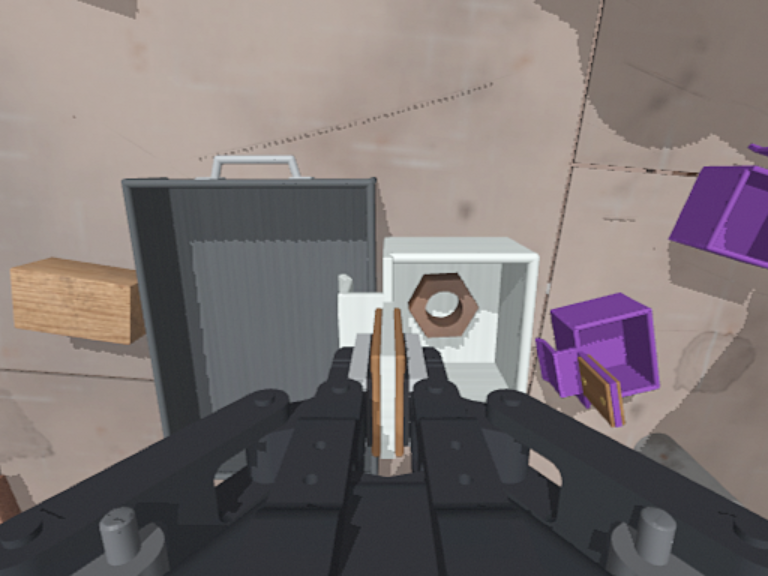

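Run:
```python
import cv2
a=cv2.imread("pics/raw_w11.png")
c=cv2.resize(a[112:230,215:305],None,fx=6,fy=6,interpolation=cv2.INTER_CUBIC)
cv2.imwrite("pics/w11c.png",c)
c=cv2.resize(a[112:230,75:165],None,fx=6,fy=6,interpolation=cv2.INTER_CUBIC)
cv2.imwrite("pics/w11d.png",c)
```

```text
(no output)
```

View pics/w11c.png

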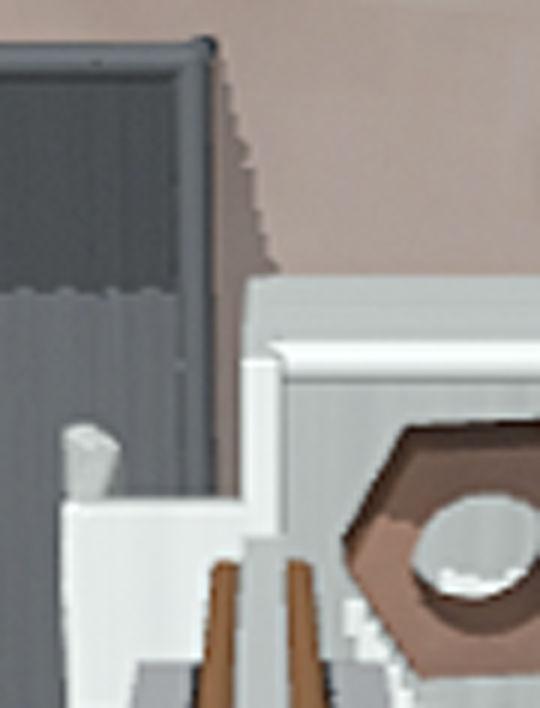

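View pics/w11d.png

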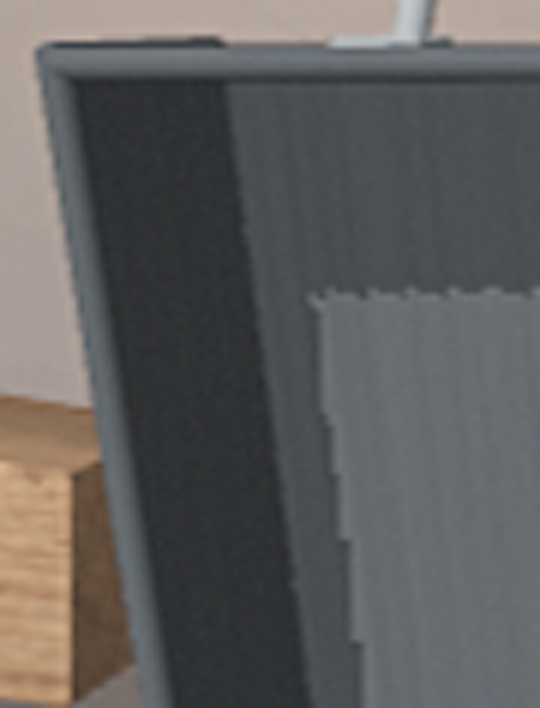

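Run:
```python
from h import *
c=json.load(open("cal_w11.json"));T=np.array([.4827,-.1014])
th=np.radians(4.6);ex=np.array([np.cos(th),np.sin(th)]);ey=np.array([-ex[1],ex[0]])
O=np.array([.551,-.1893])
def Q(x,y,z,x0=215): return atz(c,x0+x/6-.42,112+y/6-.42,z)[:2]
b1=Q(196.5,80,.055);b2=Q(200,480,.055)
print("bead",b1,b2,"ang",np.degrees(np.arctan2(*(b2-b1)[::-1])),"tray y",[(b-O)@ey for b in (b1,b2)],"rel tcp",[(b-T)@ey for b in (b1,b2)])
k=Q(213,44,.055);m=Q(40,48,.055,75);print("corners",k,m,np.linalg.norm(k-m),"x",(k-O)@ex,(m-O)@ex,"y",(k-O)@ey,(m-O)@ey, "ang",np.degrees(np.arctan2(*(k-m)[::-1])))
for n,x,y,z in (("plate back/rim",243,400,.185),("arm edge",63,520,.189),("arm edge low",66,690,.189),("tab L",196,700,.239),("tab R",328,700,.239)):
    q=Q(x,y,z);print(n,q,"rel",(q-T)@ey)
```

```text
bead [ 0.4288539  -0.11634714] [ 0.49947656 -0.11076244] ang 4.521428491534532 tray y [np.float64(0.08251385949782515), np.float64(0.08241671010493716)] rel tcp [np.float64(-0.010580590450140027), np.float64(-0.010677739843028026)]
corners [ 0.42269745 -0.11397698] [ 0.43709442 -0.28496913] 0.1715971721053796 x -0.12184844302792998 -0.12121123966356541 y 0.08537012380049706 -0.0862258652156676 ang 94.81276077528969
plate back/rim [ 0.45356123 -0.10526978] rel -0.001520412061310659
arm edge [ 0.46620001 -0.12212157] rel -0.019331544779237136
arm edge low [ 0.48428807 -0.12093402] rel -0.01959846403670054
tab L [ 0.46260785 -0.1073527 ] rel -0.004322161043623261
tab R [ 0.46187365 -0.09816849] rel 0.004891348106986582
```

Emit:
{"api": "step_arm", "payload": {"moves": [[0,[0,-0.15,-3],[0,0,0]],[0,[0,-0.15,-6],[0,0,0]],[0,[0,-0.15,-8],[0,0,0]],[0,[0,-0.15,-8.5],[0,0,0]],[0,[0,-0.15,-8.5],[0,0,0]]]}}

```text
time: 15.32
eef_pos: [0.4829, -0.1037, 0.0836]
orientation: [-0.706, 0.707, 0.029, -0.028]
contact_force: [0.1, -0.0, -1.0]
finger_gap: 0.112
```

Run:
```python
from h import *;s=st();grab("side","s12");grab("wrist","w12")
import cv2
a=cv2.imread("pics/raw_s12.png")[80:180,180:280];b=cv2.imread("pics/raw_w12.png")[70:300,170:400]
cv2.imwrite("pics/c12.png",np.hstack([cv2.resize(a,(400,400),interpolation=cv2.INTER_CUBIC),cv2.resize(b,(400,400),interpolation=cv2.INTER_CUBIC)]))
```

```text
t 15.32 p [ 0.4829 -0.1037  0.0836] x [0.997 0.08  0.   ] y [ 0. -0. -1.] jaw z [-0.08   0.997 -0.   ] jawang 94.6 F [ 0.1 -0.  -1. ] gap 0.112 q [-0.477 -0.217 -0.413  1.374  0.    -0.557]
```

View pics/c12.png

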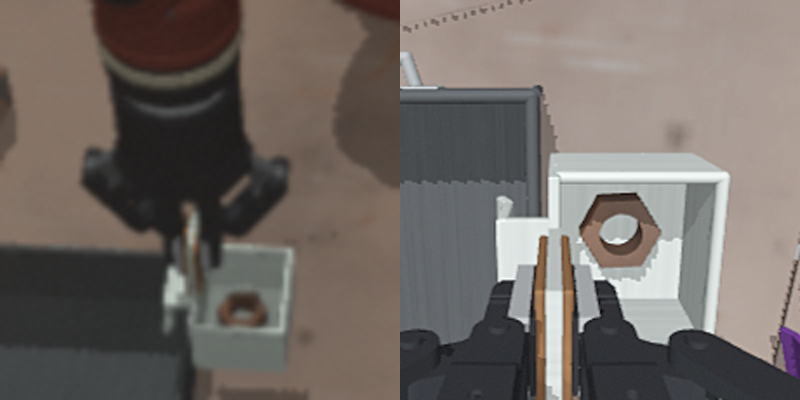

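Emit:
{"api": "step_arm", "payload": {"moves": [[0,[0,0,-1.5],[0,0,0]],[0,[0,0,-2.5],[0,0,0]],[0,[0,0,-3.2],[0,0,0]],[0,[0,0,-3.8],[0,0,0]],[0,[0,0,-3.8],[0,0,0]]]}}

```text
time: 16.05
eef_pos: [0.4823, -0.1035, 0.0446]
orientation: [0.707, -0.706, -0.028, 0.029]
contact_force: [-0.4, -0.3, -2.5]
finger_gap: 0.1
```

Run:
```python
from h import *;s=st();grab("side","s13");grab("wrist","w13")
import cv2
a=cv2.imread("pics/raw_s13.png")[80:180,180:280];b=cv2.imread("pics/raw_w13.png")[70:300,170:400]
cv2.imwrite("pics/c13.png",np.hstack([cv2.resize(a,(400,400),interpolation=cv2.INTER_CUBIC),cv2.resize(b,(400,400),interpolation=cv2.INTER_CUBIC)]))
```

```text
t 16.05 p [ 0.4823 -0.1035  0.0446] x [ 0.997  0.08  -0.001] y [-0.001  0.    -1.   ] jaw z [-0.08   0.997  0.001] jawang 94.59 F [-0.4 -0.3 -2.5] gap 0.1 q [-0.477 -0.198 -0.468  1.302  0.    -0.557]
```

View pics/c13.png

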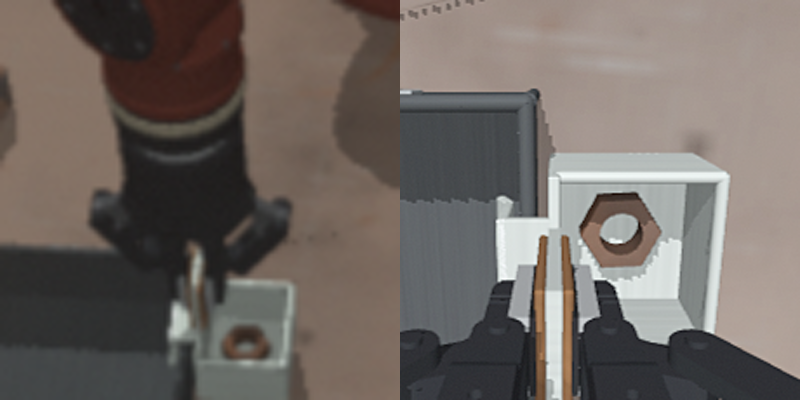

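Emit:
{"api": "step_arm", "payload": {"moves": [[0,[0,0,-0.2],[0,0,0]],[0,[0,0,-0.3],[0,0,0]],[0,[0,0,-0.3],[0,0,0]]]}}

```text
time: 16.52
eef_pos: [0.4826, -0.1037, 0.0421]
orientation: [0.707, -0.707, -0.028, 0.028]
contact_force: [-0.5, -0.6, -2.4]
finger_gap: 0.106
```

Emit:
{"api": "step_arm", "payload": {"moves": [[0,[0,0,-0.15],[0,0,0]],[0,[0,0,-0.15],[0,0,0]]]}}

```text
time: 16.77
eef_pos: [0.4827, -0.1037, 0.0406]
orientation: [0.707, -0.707, -0.028, 0.028]
contact_force: [-0.6, 1.0, -2.3]
finger_gap: 0.107
```

Emit:
{"api": "step_arm", "payload": {"moves": [[0,[0,0,-0.1],[0,0,0]],[0,[0,0,-0.2],[0,0,0]],[0,[0,0,-0.2],[0,0,0]]]}}

```text
time: 17.15
eef_pos: [0.4829, -0.1037, 0.0404]
orientation: [-0.706, 0.707, 0.029, -0.028]
contact_force: [-6.8, 4.2, 13.8]
finger_gap: 0.108
```

Emit:
{"api": "step_arm", "payload": {"moves": [[0,[0,0,0.1],[0,0,0]],[0,[0,0,0.1],[0,0,0]],[2.5,[0,0,0.1],[0,0,0]],[2.5,[0,0,0.1],[0,0,0]],[2.5,[0,0,0.1],[0,0,0]],[2.5,[0,0,0.1],[0,0,0]],[2.5,[0,0,0.1],[0,0,0]]]}}

```text
time: 18.02
eef_pos: [0.4826, -0.1037, 0.0396]
orientation: [0.707, -0.707, -0.028, 0.028]
contact_force: [-0.6, -0.4, -0.5]
finger_gap: 0.296
```

Run:
```python
from h import *;s=st();grab("side","s14");grab("wrist","w14")
import cv2
a=cv2.imread("pics/raw_s14.png")[80:180,180:280];b=cv2.imread("pics/raw_w14.png")[70:300,170:400]
cv2.imwrite("pics/c14.png",np.hstack([cv2.resize(a,(400,400),interpolation=cv2.INTER_CUBIC),cv2.resize(b,(400,400),interpolation=cv2.INTER_CUBIC)]))
```

```text
t 18.02 p [ 0.4826 -0.1037  0.0396] x [ 0.997  0.08  -0.   ] y [-0.  0. -1.] jaw z [-0.08   0.997  0.   ] jawang 94.59 F [-0.6 -0.4 -0.5] gap 0.296 q [-0.477 -0.195 -0.475  1.291  0.    -0.557]
```

View pics/c14.png

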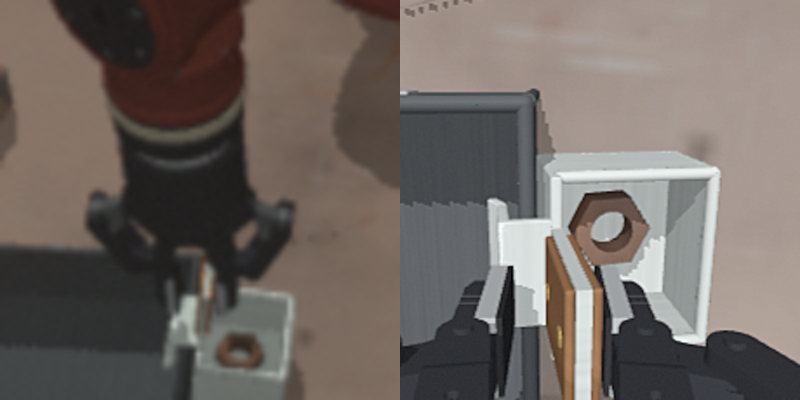

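Emit:
{"api": "step_arm", "payload": {"moves": [[5.5,[0,0,0],[0,0,0]],[5.5,[0,0,0],[0,0,0]],[5.5,[0,0,0],[0,0,0]],[5.5,[0,0,0],[0,0,0]],[5.5,[0,0,2],[0,0,0]],[5.5,[0,0,7],[0,0,0]],[5.5,[0,0,12],[0,0,0]],[5.5,[0,0,14],[0,0,0]],[5.5,[0,0,14],[0,0,0]]]}}

```text
time: 19.25
eef_pos: [0.4836, -0.1042, 0.1812]
orientation: [-0.706, 0.707, 0.029, -0.027]
contact_force: [-0.6, 0.6, -0.5]
finger_gap: 0.643
```

Run:
```python
from h import *;s=st();grab("side","s15");grab("wrist","w15")
import cv2
a=cv2.imread("pics/raw_s15.png")[100:180,190:270];b=cv2.imread("pics/raw_w15.png")[100:260,200:360]
cv2.imwrite("pics/c15.png",np.hstack([cv2.resize(a,(400,400),interpolation=cv2.INTER_CUBIC),cv2.resize(b,(400,400),interpolation=cv2.INTER_CUBIC)]))
```

```text
t 19.25 p [ 0.4836 -0.1042  0.1812] x [0.997 0.08  0.003] y [ 0.003 -0.001 -1.   ] jaw z [-0.08   0.997 -0.002] jawang 94.6 F [-0.6  0.6 -0.5] gap 0.643 q [-0.477 -0.225 -0.243  1.55   0.    -0.557]
```

View pics/c15.png

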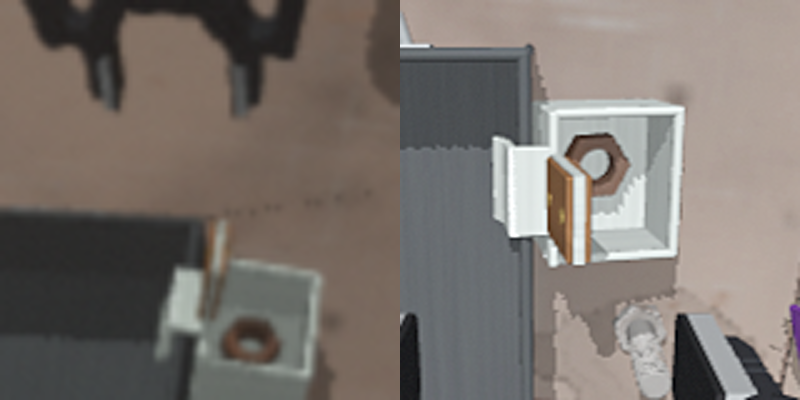

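The cup hangs free with the nut inside, but it leans outward. I'll measure that tilt with PnP.

Run:
```python
import cv2
a=cv2.imread("pics/raw_w15.png")
c=cv2.resize(a[130:215,230:330],None,fx=8,fy=8,interpolation=cv2.INTER_CUBIC)[:600]
cv2.imwrite("pics/w15c.png",cv2.resize(a[132:207,230:330],None,fx=8,fy=8,interpolation=cv2.INTER_CUBIC))
```

```text
(no output)
```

View pics/w15c.png

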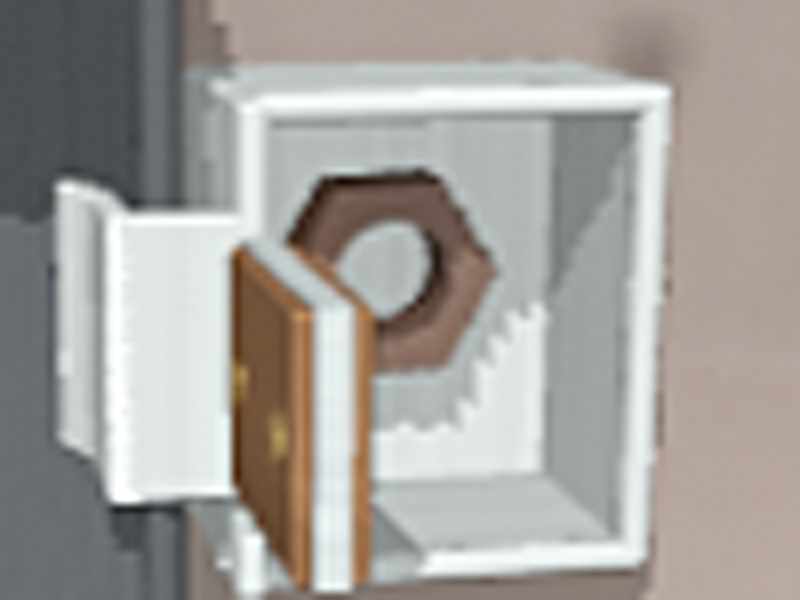

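Run:
```python
from h import *
import cv2
c=json.load(open("cal_w15.json"));f=192/np.tan(np.radians(c["vfov"])/2)
obj=np.array([[30,35,46],[30,-35,46],[-31.5,35,46],[-35,-17,100],[-25,-17,100],[-25,17,100],[-35,17,100],[-49,20,50],[-49,-20,50]],float)/1000
img=np.array([[670,90],[645,570],[235,90],[300,585],[360,585],[372,315],[300,310],[110,212],[112,500]],float)/8-.44+[230,132]
K=np.array([[f,0,c["cx"]],[0,f,c["cy"]],[0,0,1]])
ok,rv,tv=cv2.solvePnP(obj,img,K,None)
pr=cv2.projectPoints(obj,rv,tv,K,None)[0][:,0]
print("res px",(pr-img).round(1).tolist())
E=np.array(c["extrinsics"]);Fl=np.diag([1,-1,-1.])
Rw=E[:3,:3]@Fl@cv2.Rodrigues(rv)[0];tw=E[:3,:3]@Fl@tv[:,0]+E[:3,3]
th=np.radians(4.6);ex=np.array([np.cos(th),np.sin(th),0]);ey=np.array([-ex[1],ex[0],0])
O=np.array([.551,-.1893,0])
print("tilt",np.arccos(Rw[2,2]),"z axis in tray",Rw[:,2]@ex,Rw[:,2]@ey,"x ax",Rw[:,0]@ex,Rw[:,0]@ey,Rw[2,0])
for n,p in (("hook",[-.039,0,.046]),("center",[0,0,.022]),("under front",[.03,0,0]),("under back",[-.03,0,0])):
    q=Rw@np.array(p)+tw-O;print(n,q@ex,q@ey,q[2])
```

```text
res px [[0.0, -0.0], [-0.6, -0.5], [0.3, 0.6], [-1.5, 0.8], [1.3, 0.3], [0.8, -1.0], [-0.9, -0.1], [0.4, 0.1], [0.2, -0.1]]
tilt 0.181701447367419 z axis in tray 0.009140526687590873 0.18047194571378095 x ax 0.008439841896435003 0.9835297911785361 -0.18054893777884304
hook -0.061091132472961926 0.08448615138842679 0.056889540703917316
center -0.060981351279503174 0.11851248654725896 0.026243228303428002
under front -0.06092924760973713 0.14404799747691188 -0.0008110683381255179
under back -0.0614356381235232 0.0850362100061997 0.010021867928605065
```

The tilt is about 0.18 rad. The hook and centre are within the limits, but the cup's front lower edge is just about at the bench. There's time to improve this, so I'll regrasp, draw the plate up against the bead so it hangs straighter, and release again.

Emit:
{"api": "step_arm", "payload": {"moves": [[5.5,[0,0,-5],[0,0,0]],[5.5,[0,0,-10],[0,0,0]],[5.5,[0,0,-13],[0,0,0]],[5.5,[0,0,-13.6],[0,0,0]],[5.5,[0,0,-13.6],[0,0,0]],[0,[0,0,-13.6],[0,0,0]],[0,[0,0,-13.6],[0,0,0]],[0,[0,0,-13.6],[0,0,0]],[0,[0,0,-13.6],[0,0,0]],[0,[0,0,-13.6],[0,0,0]]], "newtons": 60}}

```text
time: 20.6
eef_pos: [0.4832, -0.1038, 0.0445]
orientation: [-0.706, 0.707, 0.029, -0.028]
contact_force: [-0.8, 2.0, 6.6]
finger_gap: 0.108
```

Run:
```python
from h import *;s=st();grab("side","s16");grab("wrist","w16")
import cv2
a=cv2.imread("pics/raw_s16.png")[100:180,190:270];b=cv2.imread("pics/raw_w16.png")[90:290,180:380]
cv2.imwrite("pics/c16.png",np.hstack([cv2.resize(a,(400,400),interpolation=cv2.INTER_CUBIC),cv2.resize(b,(400,400),interpolation=cv2.INTER_CUBIC)]))
```

```text
t 20.6 p [ 0.4832 -0.1038  0.0445] x [0.997 0.08  0.001] y [ 0.001 -0.    -1.   ] jaw z [-0.08   0.997 -0.   ] jawang 94.6 F [-0.8  2.   6.6] gap 0.108 q [-0.477 -0.198 -0.468  1.299  0.    -0.557]
```

View pics/c16.png

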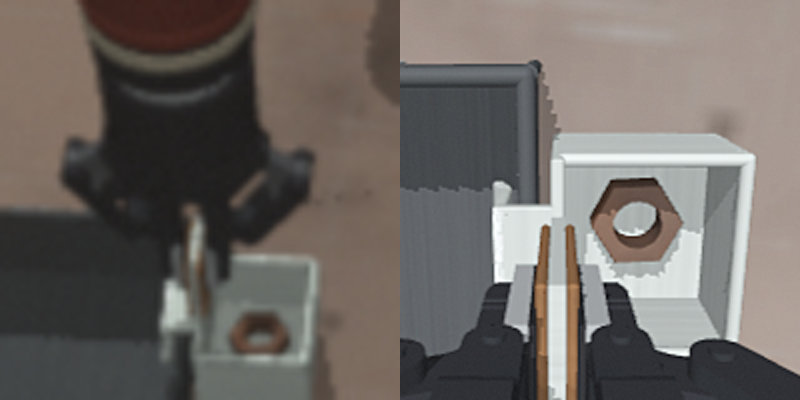

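Regrasped and upright. Now I'll lift 2 mm, draw inward and watch the force.

Emit:
{"api": "step_arm", "payload": {"moves": [[0,[0,0,0.25],[0,0,0]],[0,[0.01,-0.15,0.25],[0,0,0]],[0,[0.02,-0.3,0.25],[0,0,0]],[0,[0.02,-0.3,0.25],[0,0,0]]]}}

```text
time: 21.2
eef_pos: [0.4827, -0.1068, 0.0459]
orientation: [0.707, -0.706, -0.028, 0.028]
contact_force: [0.2, -0.5, -2.8]
finger_gap: 0.101
```

Emit:
{"api": "step_arm", "payload": {"moves": [[0,[0.01,-0.1,0],[0,0,0]],[0,[0.01,-0.15,0],[0,0,0]],[0,[0.01,-0.15,0],[0,0,0]]]}}

```text
time: 21.58
eef_pos: [0.4829, -0.1082, 0.0461]
orientation: [0.707, -0.707, -0.028, 0.028]
contact_force: [-0.2, -0.5, -1.8]
finger_gap: 0.107
```

Emit:
{"api": "step_arm", "payload": {"moves": [[0,[0.01,-0.1,0],[0,0,0]],[0,[0.01,-0.15,0],[0,0,0]],[0,[0.01,-0.15,0],[0,0,0]]]}}

```text
time: 21.95
eef_pos: [0.4829, -0.1087, 0.0461]
orientation: [0.707, -0.706, -0.029, 0.029]
contact_force: [0.2, 5.7, -0.5]
finger_gap: 0.106
```

Emit:
{"api": "step_arm", "payload": {"moves": [[0,[0,0,-0.1],[0,0,0]],[0,[0,0,-0.2],[0,0,0]],[0,[0,0,-0.2],[0,0,0]]]}}

```text
time: 22.32
eef_pos: [0.483, -0.1086, 0.0445]
orientation: [0.707, -0.706, -0.029, 0.029]
contact_force: [-1.7, 6.8, 4.0]
finger_gap: 0.104
```

Emit:
{"api": "step_arm", "payload": {"moves": [[1.1,[0,0,0],[0,0,0]],[1.2,[0,0,0],[0,0,0]],[1.4,[0,0,0],[0,0,0]],[1.6,[0,0,0],[0,0,0]],[1.8,[0,0,0],[0,0,0]],[2.1,[0,0,0],[0,0,0]],[2.4,[0,0,0],[0,0,0]],[2.7,[0,0,0],[0,0,0]],[3,[0,0,0],[0,0,0]]]}}

```text
time: 23.45
eef_pos: [0.483, -0.1097, 0.0441]
orientation: [0.707, -0.707, -0.028, 0.028]
contact_force: [-0.7, 0.4, 0.1]
finger_gap: 0.349
```

Run:
```python
from h import *;s=st();grab("side","s17");grab("wrist","w17")
import cv2
a=cv2.imread("pics/raw_s17.png")[100:180,190:270];b=cv2.imread("pics/raw_w17.png")[90:290,180:380]
cv2.imwrite("pics/c17.png",np.hstack([cv2.resize(a,(400,400),interpolation=cv2.INTER_CUBIC),cv2.resize(b,(400,400),interpolation=cv2.INTER_CUBIC)]))
```

```text
t 23.45 p [ 0.483  -0.1097  0.0441] x [ 0.997  0.08  -0.   ] y [-0.  0. -1.] jaw z [-0.08   0.997  0.   ] jawang 94.6 F [-0.7  0.4  0.1] gap 0.349 q [-0.488 -0.192 -0.464  1.299  0.    -0.568]
```

View pics/c17.png

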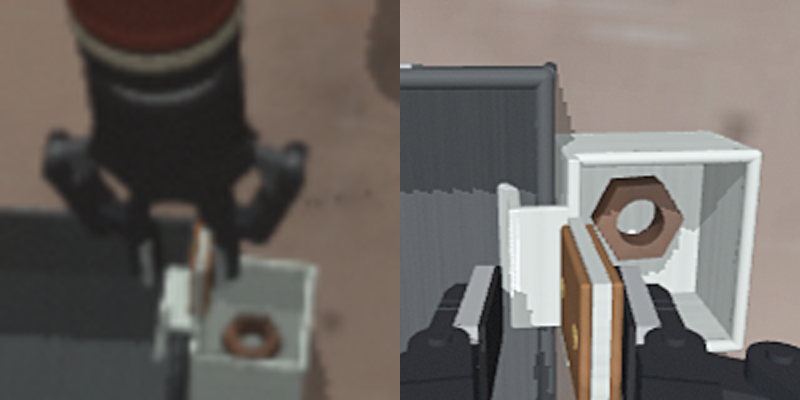

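Emit:
{"api": "step_arm", "payload": {"moves": [[4,[0,0,0],[0,0,0]],[5.5,[0,0,0],[0,0,0]],[5.5,[0,0,0],[0,0,0]],[5.5,[0,0,0],[0,0,0]],[5.5,[0,0,2],[0,0,0]],[5.5,[0,0,7],[0,0,0]],[5.5,[0,0,12],[0,0,0]],[5.5,[0,0,14],[0,0,0]],[5.5,[0,0,14],[0,0,0]]]}}

```text
time: 24.68
eef_pos: [0.484, -0.1102, 0.1856]
orientation: [-0.706, 0.707, 0.029, -0.027]
contact_force: [-0.4, -0.8, -0.9]
finger_gap: 0.646
```

Run:
```python
from h import *;s=st();grab("side","s18");grab("wrist","w18");grab("top","t18")
import cv2
a=cv2.imread("pics/raw_w18.png")
cv2.imwrite("pics/w18c.png",cv2.resize(a[132:207,230:330],None,fx=8,fy=8,interpolation=cv2.INTER_CUBIC))
```

```text
t 24.68 p [ 0.484  -0.1102  0.1856] x [0.997 0.08  0.003] y [ 0.003 -0.001 -1.   ] jaw z [-0.08   0.997 -0.002] jawang 94.59 F [-0.4 -0.8 -0.9] gap 0.646 q [-0.488 -0.219 -0.23   1.557  0.    -0.568]
```

View pics/w18c.png

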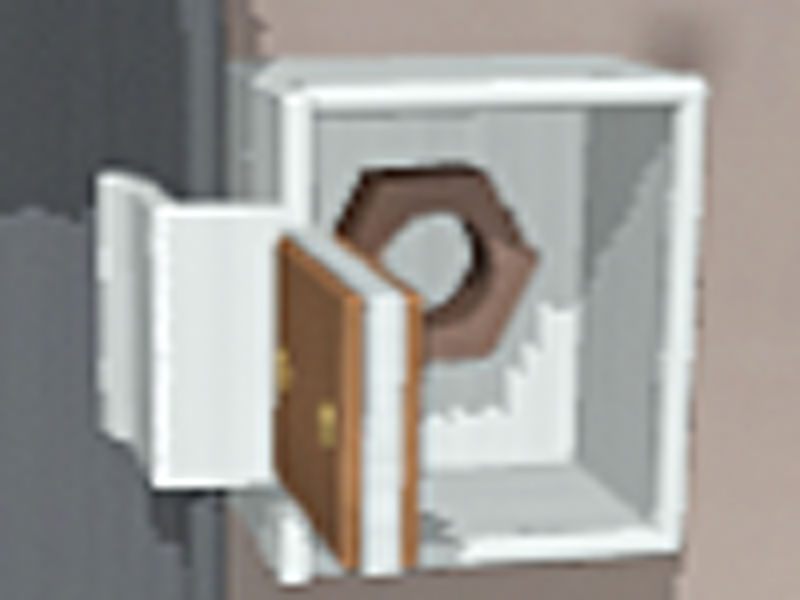

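View pics/s18.png

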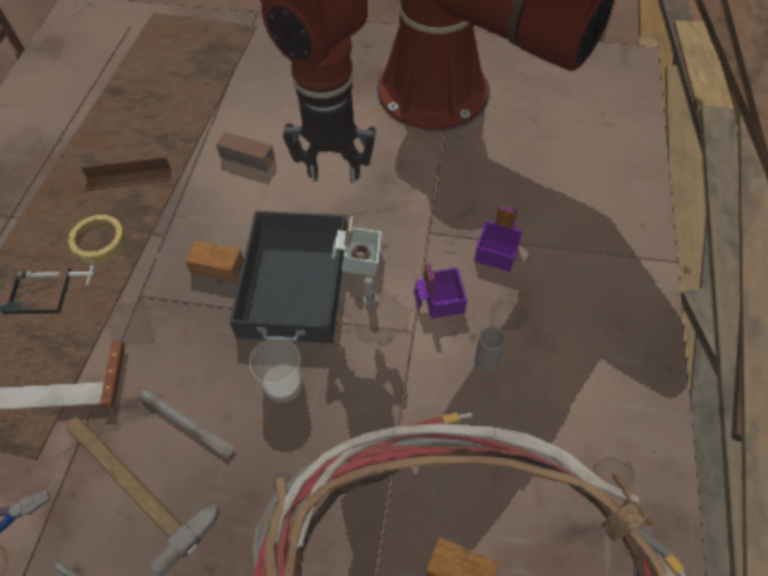

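Run:
```python
from h import *
import cv2
c=json.load(open("cal_w18.json"));f=192/np.tan(np.radians(c["vfov"])/2)
obj=np.array([[30,35,46],[30,-35,46],[-31.5,35,46],[-35,-17,100],[-25,-17,100],[-25,17,100],[-35,17,100],[-49,20,50],[-49,-20,50]],float)/1000
img=np.array([[705,85],[680,550],[278,86],[350,570],[412,567],[422,298],[350,300],[155,206],[158,487]],float)/8-.44+[230,132]
K=np.array([[f,0,c["cx"]],[0,f,c["cy"]],[0,0,1]])
ok,rv,tv=cv2.solvePnP(obj,img,K,None)
pr=cv2.projectPoints(obj,rv,tv,K,None)[0][:,0];print("rms",np.sqrt(((pr-img)**2).mean()))
E=np.array(c["extrinsics"]);Fl=np.diag([1,-1,-1.])
Rw=E[:3,:3]@Fl@cv2.Rodrigues(rv)[0];tw=E[:3,:3]@Fl@tv[:,0]+E[:3,3]
th=np.radians(4.6);ex=np.array([np.cos(th),np.sin(th),0]);ey=np.array([-ex[1],ex[0],0]);O=np.array([.551,-.1893,0])
print("tilt",np.arccos(Rw[2,2]),"yaw err",Rw[:,0]@ex)
for n,p in (("hook",[-.039,0,.046]),("center",[0,0,.022]),("under front",[.03,0,0]),("under back",[-.03,0,0])):
    q=Rw@np.array(p)+tw-O;print(n,(q@ex).round(4),(q@ey).round(4),q[2].round(4))
a=cv2.imread("pics/raw_s18.png")[140:190,215:265]
cv2.imwrite("pics/s18c.png",cv2.resize(a,(600,600),interpolation=cv2.INTER_CUBIC))
d=cv2.absdiff(cv2.imread("pics/raw_side0.png"),cv2.imread("pics/raw_s18.png"))
for n,(x0,y0,x1,y1) in dict(block=(120,155,165,195),bolt=(240,180,255,205),tumb=(165,222,205,270),pipe=(315,215,340,250)).items(): print(n,d[y0:y1,x0:x1].mean().round(1),d[y0:y1,x0:x1].max())
```

```text
rms 0.5573368064792081
tilt 0.183824298189135 yaw err 0.0010031674649360503
hook -0.0612 0.0846 0.0553
center -0.0613 0.1186 0.0246
under front -0.0615 0.1441 -0.0025
under back -0.0615 0.0851 0.0084
block 3.6 8
bolt 13.5 35
tumb 3.9 8
pipe 8.7 42
```

View pics/s18c.png

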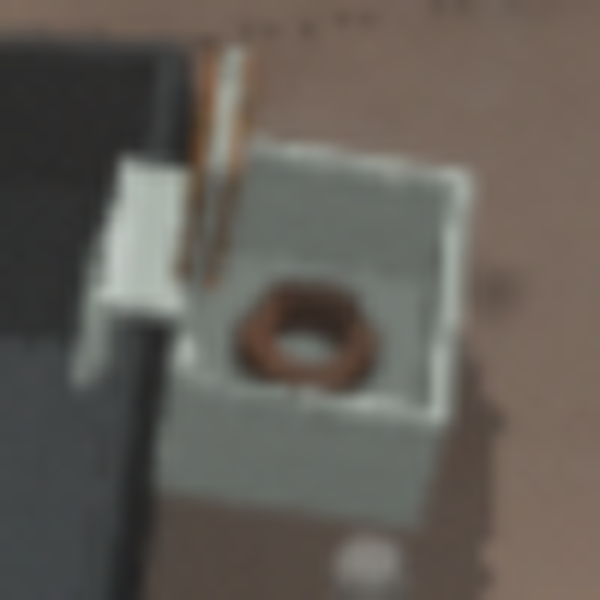

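Run:
```python
from plant import robot
print(robot.finish_job())
```

```text
the job is handed in; nothing more can be done
None
```

The nut is in the cup and the cup hangs on the long side of the tray nearest the bolt, but it leans outward and may be just touching the bench. I handed the job in at about 25 s, with the gripper open and about 14 cm clear.

**Where it hangs:** last measured in the tray frame, with the limits you gave:

| Check | Measured | Limit |
|---|---|---|
| Hook, along the wall (x) | -61 mm | -105 to 105 mm |
| Hook, across the wall (y) | 85 mm | 74 to 92 mm |
| Hook height | about 55–57 mm | 53 to 65 mm |
| Cup centre, across the wall (y) | 119 mm | above 105 mm |
| Squareness error | under 0.01 rad | 0.25 rad |
| Tilt | 0.18 rad | 0.3 rad |

**Bench clearance:** the front lower edge measured 0 to -2.5 mm above the bench, with 2–3 mm of error. The back lower edge is 8–10 mm up. I regrasped once, set the back plate against the bead and released slowly, but the cup slid back to the same lean.

**Bystanders:** the block, bolt, tumbler and pipe look upright and in place in the last side picture. Comparing it with the first picture, the block and tumbler show no change. The bolt and pipe areas changed slightly, which I put down to shadow but did not check further.

**Mismatches with the description:**
- **Fingertips:** they end about 35 mm short of the stated TCP. The first grip closed above the nut because of this, so I used a corrected height from then on.
- **Block:** it measured about 48 × 88 mm on top, not 71 × 99 mm. It played no part in the job.

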